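Load the watch-testing rotator and set it running

TASK

Load the final-test rotator with the repaired pocket watches: loosen the clamp (its thread is left-handed, so it loosens clockwise), take the clear cover off, and lay every watch from the rubber mat dial up and flat in a pocket of its own. Then hook the cover's two tongues back in under the carrier's near lip, swing it down flush, turn the clamp back until it is tight with its dog over the cover, and only then flip the run switch over to its far side. Leave the other things on the bench where they are.

Things in the scene. Friction and masses are not known exactly. Their poses are not given: they have to be found in the camera images.
- tester: Final-test rotator, fixed and gear-locked: grey base plate 150 x 345 mm, motor tower (70 x 40 mm, 136 high, centre y -170), bearing stand (y 150 to 158, 130 high), between them a level aluminium tray, x -69 to 68, y +-144. Origin on the bench below the tray's middle, z up, x away from the robot side, y along the row of 3 pockets. All tester coordinates here are in mm in this frame.
- pocket0 (a point): Middle of the floor (tester z 96) of the pocket at tester y -82; axes as the tester's. Each pocket is felt-lined, 84 (x) by 59 (y), pockets 82 apart. Black foam dividers between pockets rise only 5 mm (to z 101); the ledges that bound the pockets in x rise 20 mm (to z 116).
- pocket1 (a point): Middle of the floor of the middle pocket (tester y 0), otherwise as pocket0.
- pocket2 (a point): Middle of the floor of the pocket at tester y +82, otherwise as pocket0.
- slot (a point): Mouth of the hooking slot: tester x -52, y 0, z 116, axes as the tester's. The slot runs along the whole near side, open to +x: its floor is the near ledge (x -64 to -42, top z 116), its roof a lip (edge x -52, underside z 125, top z 130), its back a wall at x -64.
- far_seat (a point): Far ledge: tester x 53, y 0, z 116 (x 42 to 64, top z 116). Behind it a stop, face at x 64, rises to z 121, as do side walls (faces at y +-140). So the seated cover has about 6 mm play in x, 2.5 mm each way in y, and cannot be laid in flat or slid in level: it must go in with its far edge raised about 15 degrees.
- cover: Loose clear cover, 0.3 kg, plate 5 mm thick, x -55 to +55.5, y +-137.5 mm, aluminium edging, flat underside. Grip rib across its middle (the centre of mass): 12 mm thick (x), 75 long (y), from 5 to 37 mm above the underside. Origin: underside below the rib. Starts seated under the clamp, origin at tester x 5, y 0, z 116, axes as the tester's: tongues in the slot.
- tongue (a point): Point on the cover midway between its two tongue tips, underside (cover x -66, y 0, z 0). The tongues, 45 mm wide and 5 mm thick, centred at cover y -90 and +90, stick out 11 mm beyond the plate's -x edge.
- far_edge (a point): Middle of the cover's edge away from the tongues, underside (cover x 55.5, y 0, z 0 mm).
- clamp (a joint): Clamp angle, rad. Upright screw on the tester's far side, left-hand thread: CLOCKWISE from above loosens it, increases the value and lifts it 1.5 mm per rad, to a stop at 2.2. 0 = tight: dog (steel, 16 mm wide, reaching 40 mm from the axis) points to tester -x over the cover's edge. Beyond 1.15 it is clear of the cover. Starts at 0 to 0.2; needs about 0.1 N m; stays where left.
- clamp_grip (a point): On the clamp axis (tester x 90, y 0; z 150 when tight), at the height to grip its black wing: a bar 56 mm long, 14 thick, 26 high, top 10 mm above this point, its underside 16 mm below; the dog's top is 22.5 mm below. Axes turn with the clamp: x along the wing, which lies along tester x when tight; the dog points to -x. The boss below reaches to x 106.
- run_switch (a joint): Run switch, rad: toggle lever 50 mm long on top of the tower, pivot at tester x 0, y -170, z 138, swinging about tester y. 0 to 0.1 = off, leaning 0.45 rad to tester -x (near side); 0.9 = running, leaning 0.45 rad to +x (far side). Stays where left; about 1.5 N at the ball moves it.
- switch_tip (a point): Centre of the black ball (18 mm) at the end of the run switch.
- mat: Black rubber mat, 190 (x) x 170 (y) x 3 mm, fixed to the bench on one side of the tester; the watches start on it. Origin: middle of its underside.
- pad: Cork pad, 280 (x) x 150 (y) x 3 mm, fixed to the bench on the other side of the tester: a free place to lay the cover meanwhile. Origin: middle of its underside.
- watch0: Pocket watch, steel, white dial on top; all alike, one may be absent. 0.11 kg, 15 mm thick, 76 mm long over all: round case 52 mm across with upright sides, centre at x -12 mm; crown and bow (up to 22 mm wide) reach to x +38. Origin: underside, halfway along the 76 mm. Fits a pocket with its length along tester x, bow either way.
- watch1: Pocket watch, steel, white dial on top; all alike, one may be absent. 0.11 kg, 15 mm thick, 76 mm long over all: round case 52 mm across with upright sides, centre at x -12 mm; crown and bow (up to 22 mm wide) reach to x +38. Origin: underside, halfway along the 76 mm. Fits a pocket with its length along tester x, bow either way.
- watch2: Pocket watch, steel, white dial on top; all alike, one may be absent. 0.11 kg, 15 mm thick, 76 mm long over all: round case 52 mm across with upright sides, centre at x -12 mm; crown and bow (up to 22 mm wide) reach to x +38. Origin: underside, halfway along the 76 mm. Fits a pocket with its length along tester x, bow either way.
- wood_box: Bystander: turned wooden box, 74 mm across, 33 mm high, between robot and tester. Origin under its middle.
- bench_block: Bystander: drilled steel bench block, 35 x 115 x 28 mm, beside the tester at its far left. Origin under its middle.
- oil_jar: Bystander: small jar with black cap, 48 mm across, 58 mm high, beside the tester at its far right. Origin under its middle.
- driver: Bystander: small screwdriver, 150 mm long, 26 mm thick, between robot and tester. Origin under its middle.

How it is judged:
By the outcome, as a careful person would: the job done as asked, in the order asked, and still so for the second after the job is handed in, with the robot touching nothing.
Of watch0, watch1, watch2 only 2 to 3 are there at a start; the rules pass over those that are not, and their reading is None.
At some moment in a run one of watch0, watch1, watch2 may be knocked a few centimetres aside while the robot is not near it.
Once in a run the grip may slacken for a moment while it holds something.
It also fails if it takes over 210 s, if anything falls off the work surface, if the arm or the gripper's body presses on something with over 40 N, if the wrist force passes 120 N, or if a joint passes its speed limit or range.

ROBOT

A 7-joint arm with a two-finger parallel gripper is mounted at the origin on the work surface. World frame = base frame: x ahead of the robot, y to its left, z up, the work surface at z = 0. Lengths are in mm, angles in rad, forces in N, time in s.
With the tool pointing down it reaches from about 400 to 875 mm from the base axis. Payload 4.4 kg.
Tool frame: the origin (TCP) lies midway between the tips of the shut fingers; the grasp point (between the pads) lies 19 mm behind it (ctrl.grip_point_offset is the distance from the TCP to the grasp point, in mm); z points along the fingers, y is the line along which they close (so a half turn about z gives the same grasp; the last joint's range is limited). The gripper opens to 85 mm and grips with 20 to 120 N. Pads are 22 mm wide; open, the fingers measure 114 mm over their backs; the gripper's body (76 mm by 85 mm) begins 54 mm behind the grasp point. The pads swing forward as they close: fully open they stand 13 mm farther back than shut.
Start: joints at [-1.395, 0.628, 0.038, 1.517, -0.027, 0.996, -0.02], TCP at [155.618, 631.111, 231.313] pointing down, gripper open.
Joint ranges: [-3.06, 3.06], [-0.37, 2.12], [-1.25, 1.32], [0.18, 2.47], [-1.1, 4.24], [0.23, 1.98], [-2.94, 2.94]. Speed limits (rad/s): [2.57, 2.57, 3.14, 3.14, 3.14, 3.14, 3.14].

INTERFACE

Orientations are given as [roll, pitch, yaw] about the fixed x, y, z axes, in that order (R = Rz(yaw) Ry(pitch) Rx(roll)).
In Python, from cell import ctrl gives the robot as it stands.
- The arm moves only by the tool nudge_tcp, called after ">>>" as name(argument=value, ...) on one line, values as JSON. Schema: {"type":"object","properties":{"steps":{"type":"array","items":{"type":"array","items":{"type":"array","items":{"type":"number"},"minItems":7,"maxItems":7},"minItems":1,"maxItems":12},"minItems":1,"maxItems":1},"only":{"type":"string"},"quiet":{"type":"boolean"},"lines":{"type":"string"}},"required":["steps"],"additionalProperties":false}. steps is a list that holds a single list of rows (three levels of brackets), with 1 to 12 rows, each of 7 numbers: dx, dy, dz in mm, then a rotation vector rx, ry, rz in rad, then the finger opening in mm; each row shifts and turns the commanded pose from where the row before left it, along the tool's axes as they then stand; what a row does not reach is not made up. A row lasts 1/10 s, in which the tool goes at most 50 mm and 0.15 rad, less where a joint would pass 70% of its speed; a pose out of reach is approached as far as the arm can. The fingers move at their own pace and stop on an object; the grip force is fixed at half the most. Time passes only in rows, so rows that do not move let the fingers close. The tool returns the time, the measured TCP pose, the force, the opening and the grip force at its end. only (a regular expression) keeps the lines of the reply that match it, lines (a string "A,B") keeps lines A to B, and quiet returns only ok. Input that does not fit is refused with a message, and nothing moves.
- ctrl.read_state(): the state, without advancing time (a new reading comes with each control period).
- ctrl.get_image(name): name is "side" or "top" or "wrist"; returns the picture (400x640x3 uint8, blue, green, red); there is no depth.
- ctrl.calibration(name): a dict with "fx", "fy", "cx", "cy" (pixels), "rvec" (rotation vector, rad) and "tvec" (3), from world to camera coordinates, as OpenCV has them; the wrist camera has in their place "hand_eye" (4x4, takes a point from camera to tool coordinates, whose origin is the TCP and whose axes are the flange's). Camera axes: x right, y down, z forward; pixel columns grow to the right and rows downward; lengths in mm; the calibration is good to about 2 mm. A picture is of the moment at which its call begins: read the wrist's pose just before it. calibration takes no time and is no camera call.
- ctrl.finish_job(): hands the job in; it is judged then, once.
The state is a dict: "clock": time; "qpos": joint angles; "qd": joint speeds; "tau": joint torques, N m; "eef_pos": TCP position; "tool_rot": TCP orientation; "force": force on the tool from outside, world axes, zero at the start; "torque": the same for the moment, N m; "width": finger opening in mm; "gripper_force": force on a finger pad.
Only numpy, scipy, OpenCV 4.12 (cv2) and the standard library are available. Lean on these libraries where they do the work, as an engineer would, in place of code of your own. Each camera call takes 0.05 s, during which the arm holds its last target. There are 200 camera calls.

## Working session

There is one attempt and no reset: what is moved stays moved. The work goes in short steps, Python scripts to look and compute and a tool call to move; the robot and the scene stay as the last step left them, time stands still between calls to the robot, and variables do not carry over. Pictures are saved under pics/ and viewed, at most 14 in all, crops included, and the job is handed in when it is done.

```bash
ls; mkdir -p pics; python3 - <<'E'
from cell import ctrl
import cv2
s=ctrl.read_state();print(s)
for n in("side","top","wrist"):
    cv2.imwrite(f"pics/{n}0.png",ctrl.get_image(n));print(n,ctrl.calibration(n))
E
```

```text
cell.py
pics
{'clock': 0.0, 'qpos': array([-1.39479873,  0.62932891,  0.03843797,  1.51837668, -0.02700126,
        0.99630486, -0.01999793]), 'qd': array([ 2.05948136e-04, -2.03565752e-03,  5.06051597e-05,  2.59398677e-04,
        1.75900072e-03,  8.30385400e-04, -1.16858532e-03]), 'tau': array([-4.27034720e-04, -5.63409162e+01,  1.22598846e+00, -1.93446028e+01,
        1.08736003e-02,  1.04648952e-02, -4.71054715e-07]), 'eef_pos': array([155.45982216, 630.48606499, 230.39740431]), 'tool_rot': array([-3.13969282e+00,  2.10494947e-05,  2.89979949e+00]), 'force': array([-0.61370034,  0.47787621,  0.22535457]), 'torque': array([-0.04822275,  0.06480065, -0.00205706]), 'gripper_force': 0.0, 'width': 85.63245580201684}
side {'fx': 382.1330127294924, 'fy': 382.1330127294924, 'cx': 319.9331895545477, 'cy': 205.2304404235776, 'rvec': array([ 2.13254811, -0.14820387,  0.07184031]), 'tvec': array([-531.84938808,  157.29680938,  969.87262627])}
top {'fx': 512.3559949522318, 'fy': 512.3559949522318, 'cx': 321.1021845582795, 'cy': 188.84424682899888, 'rvec': array([ 2.15262549, -2.09611978,  0.17550397]), 'tvec': array([  -9.80154879,  579.90905539, 1232.29459433])}
wrist {'fx': 305.65291459680606, 'fy': 305.65291459680606, 'cx': 320.01623602106247, 'cy': 200.28439667412465, 'hand_eye': array([[-2.74838006e-04, -9.52592553e-01, -3.04248833e-01,
         7.82638803e+01],
       [ 9.99998961e-01, -6.92322601e-04,  1.26430603e-03,
        -4.26724781e-01],
       [-1.41500685e-03, -3.04248170e-01,  9.52591754e-01,
        -1.42499533e+02],
       [ 0.00000000e+00,  0.00000000e+00,  0.00000000e+00,
         1.00000000e+00]])}
```

View pics/top0.png

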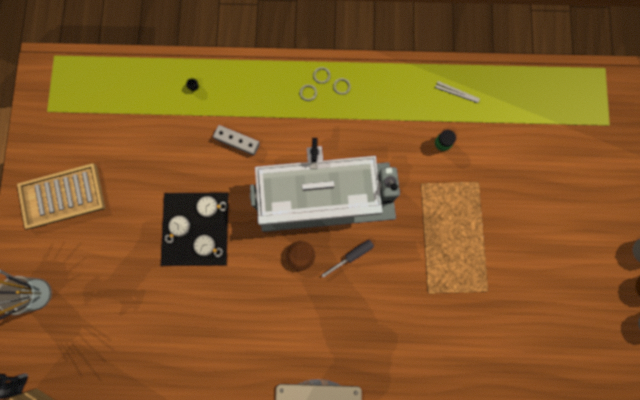

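View pics/side0.png

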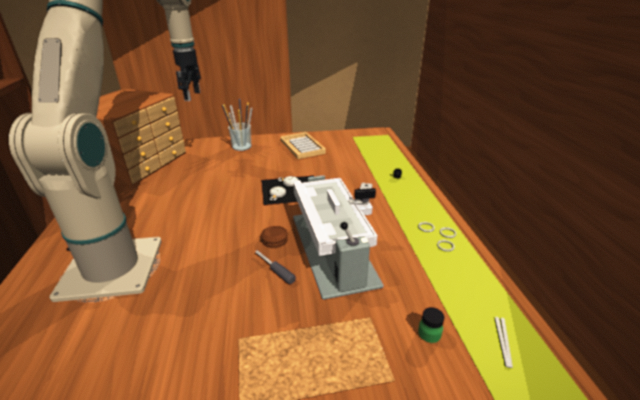

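```bash
cat > h.py <<'E'
from cell import ctrl
import numpy as np, cv2
from scipy.spatial.transform import Rotation as Rn
def state(): return ctrl.read_state()
def pose(s=None):
    s=s or state(); return np.array(s["eef_pos"]),Rn.from_euler("xyz",s["tool_rot"]).as_matrix()
def cam(n,s=None):
    """centre and rotation camera->world, intrinsics"""
    c=ctrl.calibration(n)
    K=np.array([[c["fx"],0,c["cx"]],[0,c["fy"],c["cy"]],[0,0,1]])
    if n=="wrist":
        p,R=pose(s);H=c["hand_eye"];return R@H[:3,3]+p,R@H[:3,:3],K
    R=Rn.from_rotvec(c["rvec"]).as_matrix().T
    return -R@c["tvec"],R,K
def onz(C,uv,z):
    o,R,K=C;uv=np.atleast_2d(np.asarray(uv,float))
    d=(R@np.linalg.inv(K)@np.c_[uv,np.ones(len(uv))].T).T
    return o+d*((z-o[2])/d[:,2])[:,None]
def px(C,P):
    o,R,K=C;q=(K@R.T@(np.atleast_2d(P)-o).T).T;return q[:,:2]/q[:,2:]
def tri(obs):
    """least-squares meeting point of rays [(C,uv),...]; point and miss distances"""
    A=np.zeros((3,3));b=np.zeros(3);L=[]
    for (o,R,K),uv in obs:
        d=R@np.linalg.inv(K)@[*uv,1];d/=np.linalg.norm(d);M=np.eye(3)-np.outer(d,d);A+=M;b+=M@o;L.append((M,o))
    X=np.linalg.solve(A,b);return X,[np.linalg.norm(M@(X-o)) for M,o in L]
def go(target,rpy=None,s=None):
    """print tool-axes shift (at present axes) and rotvec to a world pose"""
    p,R=pose(s);print("shift tool axes",np.round(R.T@(np.array(target)-p),1),end=" ")
    if rpy is not None: print("rotvec",np.round((Rn.from_matrix(R).inv()*Rn.from_euler("xyz",rpy)).as_rotvec(),3),end="")
    print()
def snap(n,f):
    s=state();im=ctrl.get_image(n);cv2.imwrite(f"pics/{f}.png",im);return im,cam(n,s)
E
python3 - <<'E'
from h import *
C=cam("top");np.set_printoptions(suppress=True,precision=0)
for nm,uv,z in[("tray corners",[[256,168],[377,158],[383,211],[260,222]],125),("wing",[[314,148]],150),("pad",[[422,184],[480,182],[488,291],[430,293]],3),("mat",[[164,193],[229,193],[228,265],[161,265]],3),("watches",[[208,205],[179,225],[205,245]],18),("box",[[301,256]],33),("drv",[[323,276],[372,242]],15),("jar",[[446,140]],58),("ball",[[391,186]],183)]:
    print(nm,onz(C,uv,z)[:,:2].tolist() and np.round(onz(C,uv,z)[:,:2]).tolist())
go([600,0,380],[np.pi,0,np.pi])
print(C[0])
E
```

```text
tray corners [[613.0, 161.0], [645.0, -126.0], [518.0, -141.0], [485.0, 145.0]]
wing [[659.0, 24.0]]
pad [[608.0, -256.0], [617.0, -406.0], [340.0, -419.0], [331.0, -274.0]]
mat [[567.0, 415.0], [571.0, 245.0], [386.0, 237.0], [382.0, 407.0]]
watches [[536.0, 294.0], [483.0, 365.0], [434.0, 295.0]]
box [[413.0, 51.0]]
drv [[365.0, -5.0], [453.0, -126.0]]
jar [[712.0, -307.0]]
ball [[567.0, -153.0]]
shift tool axes [-583. -506. -149.] rotvec [-0. -0. -0.]
[ 356.  -11. 1315.]
```

>>> nudge_tcp(steps=[[[0,0,-15,0,0,-0.12,85],[0,0,-15,0,0,-0.12,85],[0,0,-15,0,0,-0.12,85],[-19,-41,-8,0,0,0,85],[-19,-41,-8,0,0,0,85],[-19,-41,-8,0,0,0,85],[-19,-41,-8,0,0,0,85],[-19,-41,-8,0,0,0,85]]])

```text
clock: 0.95
eef_pos: [274.8, 436.9, 316.4]
tool_rot: [-3.141, -0.0, -3.023]
force: [0.8, 0.5, 0.5]
width: 85.0
gripper_force: 0.0
```

>>> nudge_tcp(steps=[[[-19,-41,-8,0,0,0,85],[-19,-41,-8,0,0,0,85],[-19,-41,-8,0,0,0,85],[-19,-41,-8,0,0,0,85],[-19,-41,-8,0,0,0,85],[-19,-41,-8,0,0,0,85],[-19,-41,-8,0,0,0,85],[-19,-41,-8,0,0,0,85],[-19,-41,-8,0,0,0,85],[-19,-41,-8,0,0,0,85],[-19,-41,-8,0,0,0,85],[0,0,0,0,0,0,85]]])

```text
clock: 2.15
eef_pos: [537.3, 8.1, 404.9]
tool_rot: [-3.137, 0.002, -3.034]
force: [-0.6, -0.3, -0.1]
width: 84.8
gripper_force: 0.0
```

```bash
python3 - <<'E'
from h import *
snap("wrist","w1"); s=state();print(s["qpos"],s["eef_pos"],s["tool_rot"])
E
```

```text
[-0.22778298  0.31395361  0.21394232  1.56971802 -0.06714178  1.26486517
  1.67858317] [535.79060501  11.91809436 404.2116145 ] [-3.13996816e+00  2.73427524e-04 -3.03002421e+00]
```

View pics/w1.png

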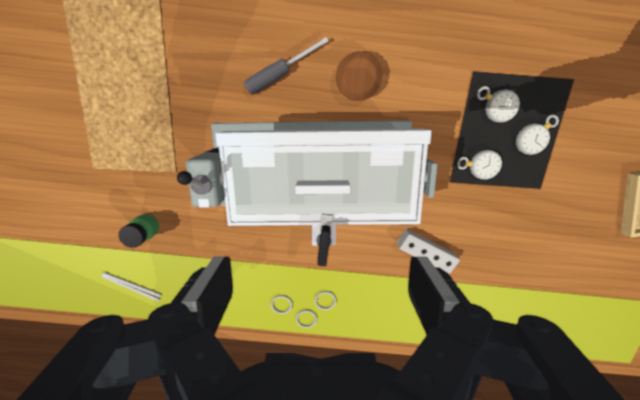

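>>> nudge_tcp(steps=[[[-14,-21,27,0,0,0,85],[-14,-21,27,0,0,0,85],[-14,-21,27,0,0,0,85],[-14,-21,27,0,0,0,85],[0,0,0,0,0,0,85],[0,0,0,0,0,0,85]]])

```text
clock: 2.8
eef_pos: [599.6, -60.0, 295.4]
tool_rot: [3.14, -0.002, -3.023]
force: [-0.4, 0.4, 0.2]
width: 84.7
gripper_force: 0.0
```

```bash
python3 - <<'E'
from h import *
im,C=snap("wrist","w2");import pickle;pickle.dump(C,open("w2.pkl","wb"))
s=state();print(s["eef_pos"],s["tool_rot"])
E
```

```text
[600.10680732 -59.51465338 296.51856967] [ 3.14026649e+00 -2.25268183e-04 -3.02176900e+00]
```

View pics/w2.png

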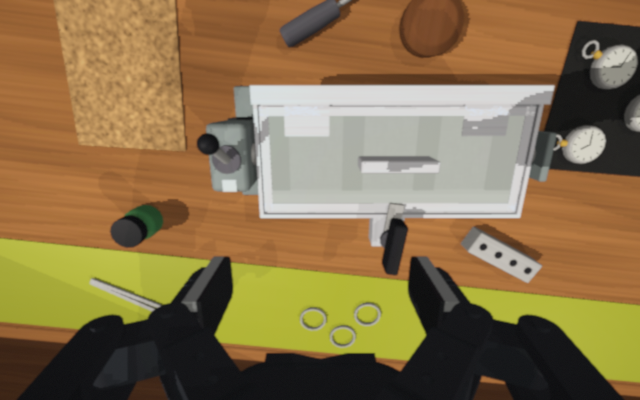

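```bash
python3 - <<'E'
from h import *
a=cv2.imread("pics/w2.png")[140:290,340:470];b=cv2.imread("pics/w1.png")[165:275,280:370]
a=cv2.resize(a,None,fx=3.3,fy=3.3,interpolation=cv2.INTER_CUBIC);b=cv2.resize(b,None,fx=4,fy=4,interpolation=cv2.INTER_CUBIC)
o=np.zeros((max(len(a),len(b)),a.shape[1]+b.shape[1],3),np.uint8);o[:len(a),:a.shape[1]]=a;o[:len(b),a.shape[1]:]=b
cv2.imwrite("pics/z1.png",o);print(a.shape,o.shape)
E
```

```text
(495, 429, 3) (495, 789, 3)
```

View pics/z1.png

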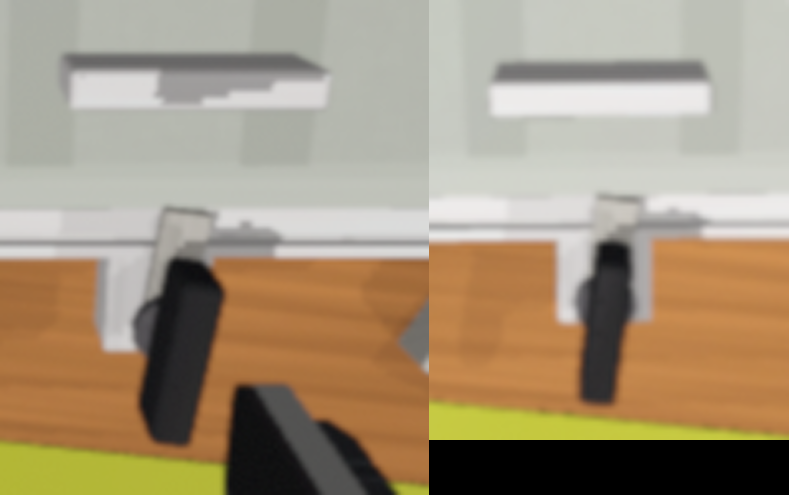

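```bash
python3 - <<'E'
from h import *
import pickle
np.set_printoptions(suppress=True,precision=2)
C2=pickle.load(open("w2.pkl","rb"))
C1=cam("wrist",dict(eef_pos=[535.79060501,11.91809436,404.2116145],tool_rot=[-3.13996816,2.73427524e-04,-3.03002421]))
L=lambda p:[p[0]/3.3+340-.35,p[1]/3.3+140-.35]
Rr=lambda p:[(p[0]-429)/4+280-.4,p[1]/4+165-.4]
P={}
for n,a,b in[("rib",[(70,70),(328,72),(327,107),(70,108)],[(491,82),(709,82),(711,114),(491,116)]),
 ("wing",[(187,284),(222,293),(190,442),(154,438)],[(597,262),(629,262),(614,402),(582,402)])]:
    X=[]
    for p,q in zip(a,b):
        x,m=tri([(C2,L(p)),(C1,Rr(q))]);X.append(x);print(n,x,np.array(m))
    P[n]=np.array(X);print("mean",P[n].mean(0))
r=P["rib"];w=P["wing"]
y=(r[0]+r[3]-r[1]-r[2]);print("rib yaw",np.arctan2(y[0],-y[1]),np.arctan2(-y[0],y[1]))
d=w.mean(0)-r.mean(0);print("axis dir",np.arctan2(d[1],d[0]),np.hypot(d[0],d[1]))
e=w[2:].mean(0)-w[:2].mean(0);print("wing dir",np.arctan2(e[1],e[0]))
# side/top cam cross-check by projection
for n in("top","side"):print(n,px(cam(n),np.array([r.mean(0),w.mean(0)])))
E
```

```text
rib [573.76 -19.94 123.38] [0.13 0.13]
rib [563.01  56.49 133.42] [0.36 0.36]
rib [573.89  58.57 134.25] [0. 0.]
rib [585.04 -18.66 127.57] [0.21 0.21]
mean [573.92  19.12 129.65]
wing [633.32  25.04 139.71] [1.19 1.19]
wing [634.03  36.81 138.56] [2.58 2.58]
wing [690.08  37.71 138.39] [1.26 1.26]
wing [691.25  25.78 137.42] [0.64 0.64]
mean [662.17  31.34 138.52]
rib yaw 0.14158675924101824 -3.000005894348775
axis dir 0.1376042879015096 89.08833268152472
wing dir 0.014377391333683844
top [[315.01 185.38]
 [310.87 147.9 ]]
side [[332.95 202.5 ]
 [365.7  194.53]]
```

```bash
cat > tr.py <<'E'
from h import *
import pickle
np.set_printoptions(suppress=True,precision=2)
C2=pickle.load(open("w2.pkl","rb"))
C1=cam("wrist",dict(eef_pos=[537.3,8.1,404.9],tool_rot=[-3.137,0.002,-3.034]))
L=lambda p:[p[0]/3.3+340-.35,p[1]/3.3+140-.35]
Rr=lambda p:[(p[0]-429)/4+280-.4,p[1]/4+165-.4]
P={}
for n,a,b in[("rib",[(70,70),(328,72),(327,107),(70,108)],[(491,82),(709,82),(711,114),(491,116)]),
 ("wing",[(187,284),(222,293),(190,442),(154,438)],[(597,262),(629,262),(614,402),(582,402)])]:
    X=[]
    for p,q in zip(a,b):
        x,m=tri([(C2,L(p)),(C1,Rr(q))]);X.append(x)
    P[n]=np.array(X);print(n,"mean",P[n].mean(0),P[n][:,2],m)
    Y=onz(C2,[L(p) for p in a],{"rib":153,"wing":160}[n]);print("on plane w2",Y.mean(0));P[n+"2"]=Y
    Y=onz(C1,[Rr(p) for p in b],{"rib":153,"wing":160}[n]);print("on plane w1",Y.mean(0));P[n+"1"]=Y
for k in("","1","2"):
    r=P["rib"+k];w=P["wing"+k]
    y=(r[1]+r[2]-r[0]-r[3]);d=w.mean(0)-r.mean(0);e=w[2:].mean(0)-w[:2].mean(0)
    print(k,"rib yaw",np.arctan2(-y[0],y[1]),np.hypot(*y[:2])/2,"axis dir",np.arctan2(d[1],d[0]),np.hypot(d[0],d[1]),"wing",np.arctan2(e[1],e[0]),np.hypot(*e[:2]))
E
python3 tr.py
```

```text
rib mean [570.75  13.93 148.81] [144.99 149.92 150.94 149.4 ] [np.float64(0.18325646957233271), np.float64(0.1832564695722989)]
on plane w2 [569.98  12.89 153.  ]
on plane w1 [569.65  13.96 153.  ]
wing mean [654.08  25.03 157.75] [159.04 157.06 157.47 157.44] [np.float64(0.4590374567322886), np.float64(0.45903745673243024)]
on plane w2 [653.51  24.41 160.  ]
on plane w1 [652.41  24.78 160.  ]
 rib yaw 0.12468103057508077 74.1196780914009 axis dir 0.1324306499377568 84.07151183893086 wing 0.011117241704502678 53.65220906278916
1 rib yaw 0.11299036114895097 73.33820663571409 axis dir 0.12995383743837657 83.46885163504686 wing 0.014422984747622915 54.479898371216535
2 rib yaw 0.11609724891712837 73.90697724609588 axis dir 0.13705955378518947 84.32328265324749 wing 0.0008875638265772724 51.53562033253855
```

>>> nudge_tcp(steps=[[[0,0,0,0,0,0.128,85],[0,0,0,0,0,0.128,85],[-13.5,20.8,20,0,0,0,85],[-13.5,20.8,20,0,0,0,85],[-13.5,20.8,20,0,0,0,85],[-13.5,20.8,20,0,0,0,85],[0,0,0,0,0,0,85],[0,0,0,0,0,0,85],[0,0,0,0,0,0,85]]])

```text
clock: 3.75
eef_pos: [665.4, 13.2, 218.2]
tool_rot: [-3.141, 0.002, 3.003]
force: [-0.5, -0.4, -0.2]
width: 85.0
gripper_force: 0.0
```

```bash
python3 -c "
from h import *
go([653.7,24.2,133],[np.pi,0,np.pi+.005]);s=state();print(s['eef_pos'],s['tool_rot'])"
```

```text
shift tool axes [13.3  9.3 85.1] rotvec [-0.     0.002 -0.143]
[665.38891889  13.20755364 218.16271404] [-3.14149628e+00  2.22763937e-03  3.00345936e+00]
```

>>> nudge_tcp(steps=[[[13.3,9.3,20,0,0,-0.143,85],[0,0,0,0,0,0,85],[0,0,20,0,0,0,85],[0,0,20,0,0,0,85],[0,0,15,0,0,0,85],[0,0,0,0,0,0,85],[0,0,0,0,0,0,85]]])

```text
clock: 4.45
eef_pos: [653.9, 24.3, 142.0]
tool_rot: [-3.141, 0.001, -3.138]
force: [0.3, -0.5, -0.6]
width: 85.1
gripper_force: 0.0
```

```bash
python3 -c "
from h import *
go([653.7,24.2,133],[np.pi,0,np.pi+.005]);s=state();print(s['eef_pos'],s['tool_rot'])
snap('wrist','w3');snap('top','t3')"
```

```text
shift tool axes [ 0.2 -0.1  9. ] rotvec [-0.     0.001 -0.001]
[653.87849968  24.2570852  142.02444025] [-3.14137572e+00  7.84908856e-04 -3.13790634e+00]
```

View pics/w3.png

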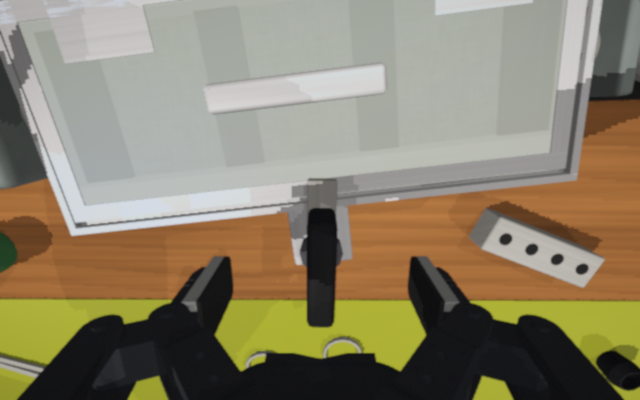

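>>> nudge_tcp(steps=[[[0,0,8,0,0,0,85],[0,0,0,0,0,0,85],[0,0,0,0,0,0,0],[0,0,0,0,0,0,0],[0,0,0,0,0,0,0],[0,0,0,0,0,0,0],[0,0,0,0,0,0,0],[0,0,0,0,0,0,0]]])

```text
clock: 5.35
eef_pos: [653.8, 24.5, 134.7]
tool_rot: [3.142, 0.001, -3.137]
force: [-2.3, 0.2, 7.3]
width: 13.1
gripper_force: 85.8
```

>>> nudge_tcp(steps=[[[0,0,-0.2,0,0,0.15,0],[0,0,-0.2,0,0,0.15,0],[0,0,-0.2,0,0,0.15,0],[0,0,-0.2,0,0,0.15,0],[0,0,0,0,0,0,0]]])

```text
clock: 5.85
eef_pos: [653.9, 25.2, 135.7]
tool_rot: [3.141, 0.001, 2.544]
force: [-2.4, 0.6, 8.8]
width: 12.9
gripper_force: 86.1
```

>>> nudge_tcp(steps=[[[0,0,-0.2,0,0,0.15,0],[0,0,-0.2,0,0,0.15,0],[0,0,-0.2,0,0,0.15,0],[0,0,-0.2,0,0,0.15,0],[0,0,-0.2,0,0,0.15,0],[0,0,-0.2,0,0,0.15,0],[0,0,-0.2,0,0,0.15,0],[0,0,-0.2,0,0,0.15,0],[0,0,0,0,0,0,0],[0,0,0,0,0,0,0]]])

```text
clock: 6.85
eef_pos: [655.1, 25.8, 137.5]
tool_rot: [3.138, -0.002, 1.348]
force: [0.3, 1.5, 7.3]
width: 13.2
gripper_force: 85.9
```

```bash
python3 -c "
from h import *
s=state();print(s['eef_pos'],s['tool_rot'],s['torque'],s['qpos'])"
```

```text
[655.11130661  25.79292856 137.48404889] [ 3.13815544e+00 -2.07063395e-03  1.34754709e+00] [ 0.36432081  0.04497305 -0.00313584] [-0.45985073  0.84367769  0.69038975  1.60299511 -0.63843722  0.92804343
  0.2355206 ]
```

>>> nudge_tcp(steps=[[[0,0,0,0,0,0,45],[0,0,0,0,0,0,45],[0,0,0,0,0,0,45],[0,0,-30,0,0,0,45],[0,0,-30,0,0,-0.115,45],[-0.6,-28.5,0,0,0,-0.115,45],[-0.6,-28.5,0,0,0,-0.115,45],[-0.6,-28.5,0,0,0,0,45],[0,0,0,0,0,0,45],[0,0,0,0,0,0,45],[0,0,0,0,0,0,45]]])

```text
clock: 7.95
eef_pos: [569.3, 22.7, 195.7]
tool_rot: [3.141, 0.0, 1.692]
force: [-0.1, -0.3, -0.1]
width: 44.8
gripper_force: 0.0
```

```bash
python3 -c "
from h import *
s=state();print(s['eef_pos'],s['tool_rot'],s['torque'],s['qpos'])
go([570.4,13.9,127],[np.pi,0,np.pi/2+.12])
snap('wrist','w4');snap('top','t4')"
```

```text
[569.27449166  22.67513644 195.66683986] [3.14073108e+00 2.86129496e-04 1.69226786e+00] [-0.03315583 -0.04468637  0.00671987] [-0.50039415  0.64078745  0.66084517  1.79819003 -0.49840657  0.87470862
  0.51381097]
shift tool axes [-8.8 -0.  68.7] rotvec [0.001 0.    0.001]
```

View pics/w4.png

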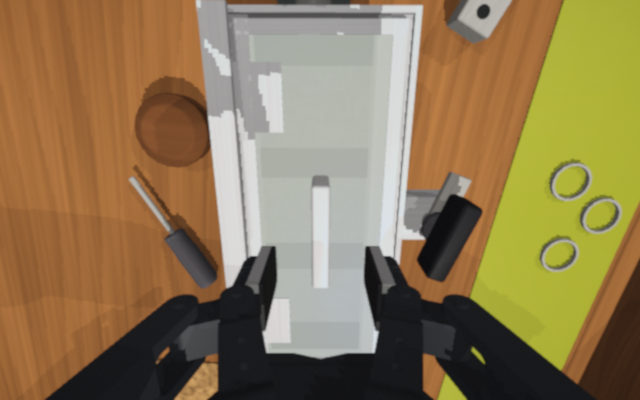

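```bash
python3 -c "
from h import *
C=cam('wrist')
print(onz(C,[[320.5,187],[320.5,288]],153),onz(C,[[320.5,237]],153))"
```

```text
[[565.79871039  49.87900192 153.        ]
 [574.66453985 -22.66925911 153.        ]] [[569.94506326  15.94978055 153.        ]]
```

>>> nudge_tcp(steps=[[[-4,0,20,0,0,0,45],[-4.5,0,20,0,0,0,45],[0,0,20,0,0,0,45],[0,0,8,0,0,0,45],[0,0,0,0,0,0,45],[0,0,0,0,0,0,45],[0,0,0,0,0,0,0],[0,0,0,0,0,0,0],[0,0,0,0,0,0,0],[0,0,0,0,0,0,0],[0,0,0,0,0,0,0]]])

```text
clock: 9.15
eef_pos: [570.0, 14.1, 128.7]
tool_rot: [3.14, -0.0, 1.692]
force: [-0.2, 0.0, 6.3]
width: 11.1
gripper_force: 59.5
```

>>> nudge_tcp(steps=[[[0,0,-1,0,0,0,0],[0,-1.1,-4.2,-0.065,0,0,0],[0,-1.1,-4.2,-0.065,0,0,0],[0,-1.1,-4.2,-0.065,0,0,0],[0,-1.1,-4.2,-0.065,0,0,0],[0,0,0,0,0,0,0],[0,0,0,0,0,0,0]]])

```text
clock: 9.85
eef_pos: [563.5, 13.2, 145.1]
tool_rot: [2.882, -0.001, 1.691]
force: [1.6, -0.0, -1.0]
width: 10.9
gripper_force: 59.9
```

>>> nudge_tcp(steps=[[[0,5.3,1.4,0,0,0,0],[0,5.3,1.4,0,0,0,0],[0,0,0,0,0,0,0],[0,2.6,-9.7,0,0,0,0],[0,0,0,0,0,0,0]]])

```text
clock: 10.35
eef_pos: [572.3, 15.0, 152.4]
tool_rot: [2.887, 0.001, 1.693]
force: [2.5, 0.4, -25.7]
width: 10.8
gripper_force: 68.0
```

```bash
python3 -c "
from h import *
snap('top','t5');snap('wrist','w5');print(state())"
```

```text
{'clock': 10.45, 'qpos': array([-0.36198418,  0.57483453,  0.43283144,  2.06664878, -0.75063784,
        0.37753913,  0.78145071]), 'qd': array([ 0.00427178,  0.00058394, -0.0045585 , -0.00098271,  0.00137812,
        0.00372252,  0.00034336]), 'tau': array([-3.75819560e-01, -5.63184536e+01,  7.13868991e+00, -1.66356826e+01,
       -4.23824256e-01, -6.28103949e-01, -5.16638299e-02]), 'eef_pos': array([572.49051763,  15.03360629, 151.9735912 ]), 'tool_rot': array([2.88702017e+00, 1.08978385e-03, 1.69276083e+00]), 'force': array([  2.34818749,  -0.38414077, -23.58266511]), 'torque': array([-0.17762928, -0.12208446, -0.03215986]), 'gripper_force': 65.564921842888, 'width': 10.778808814412864}
```

>>> nudge_tcp(steps=[[[0,-1.3,5,0,0,0,0],[0,3.4,0.9,0,0,0,0],[0,0,0,0,0,0,0],[0,0,0,0,0,0,0],[0,1.3,-4.8,0,0,0,0],[0,0,0,0,0,0,0]]])

```text
clock: 11.05
eef_pos: [578.5, 14.9, 156.0]
tool_rot: [2.88, 0.0, 1.692]
force: [-0.4, 0.2, -3.3]
width: 10.8
gripper_force: 60.2
```

>>> nudge_tcp(steps=[[[0,1.3,-4.8,0,0,0,0],[0,1.3,-4.8,0,0,0,0],[0,0,0,0,0,0,0]]])

```text
clock: 11.35
eef_pos: [578.4, 15.0, 165.8]
tool_rot: [2.88, 0.0, 1.692]
force: [0.0, -0.1, -3.0]
width: 10.7
gripper_force: 60.2
```

```bash
python3 -c "
from h import *
snap('wrist','w5');print(state()['eef_pos'])"
```

```text
[578.15992867  15.13449596 165.34471703]
```

View pics/w5.png

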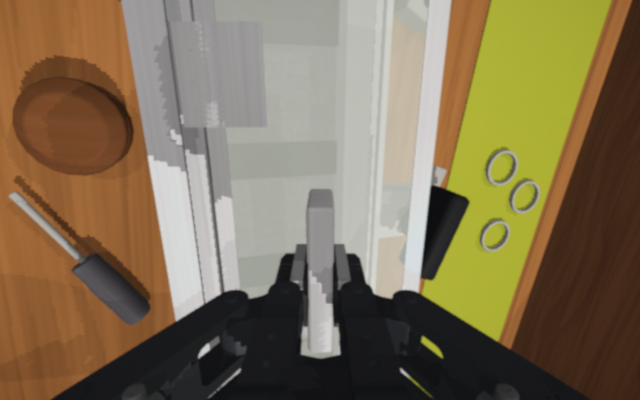

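>>> nudge_tcp(steps=[[[0,3.9,-14.5,0,0,0,0],[0,3.9,-14.5,0,0,0,0],[0,3,-30,0.065,0,0,0],[0,0,-30,0.065,0,0,0],[0,0,-10,0.065,0,0,0],[0,0,0,0.065,0,0,0],[0,0,0,0,0,0,0]]])

```text
clock: 12.1
eef_pos: [567.9, 14.4, 263.8]
tool_rot: [3.14, 0.001, 1.694]
force: [-0.1, -0.4, -4.3]
width: 10.9
gripper_force: 60.1
```

>>> nudge_tcp(steps=[[[-20,-8,0,0,0,0,0],[-37,-16,0,0,0,0,0],[-37,-16,0,0,0,0,0],[-37,-16,0,0,0,0,0],[-37,-16,0,0,0,0,0],[-37,-16,0,0,0,0,0],[-37,-16,0,0,0,0,0],[-37,-16,0,0,0,0,0],[-37,-16,0,0,0,0,0],[-23,-10,0,0,0,0,0],[0,0,0,0,0,0,0]]])

```text
clock: 13.2
eef_pos: [458.6, -345.3, 263.9]
tool_rot: [-3.141, 0.004, 1.684]
force: [-1.0, 1.0, -3.2]
width: 10.8
gripper_force: 60.3
```

>>> nudge_tcp(steps=[[[0,0,0,0,0,0.13,0],[0,0,0,0,0,0.15,0],[0,0,0,0,0,0.15,0],[0,0,0,0,0,0.15,0],[0,0,0,0,0,0.15,0],[0,0,0,0,0,0.15,0],[0,0,0,0,0,0.15,0],[0,0,0,0,0,0.15,0],[0,0,0,0,0,0.15,0],[0,0,0,0,0,0.15,0],[0,0,0,0,0,0.15,0],[0,0,0,0,0,0,0]]])

```text
clock: 14.4
eef_pos: [462.0, -339.4, 262.9]
tool_rot: [-3.141, 0.001, 0.062]
force: [0.6, -0.1, -3.2]
width: 11.0
gripper_force: 60.2
```

```bash
python3 -c "
from h import *
snap('top','t6');s=state();print(s['qpos'],s['eef_pos']);go([474,-339,16],[np.pi,0,.056])"
```

```text
[-0.05397248  0.74650553  1.15588578  1.71465112 -0.73476672  1.1859526
 -0.20159511] [ 461.95490265 -339.53789237  263.05097847]
shift tool axes [ 12.2   0.4 247. ] rotvec [-0.001  0.001  0.009]
```

View pics/t6.png

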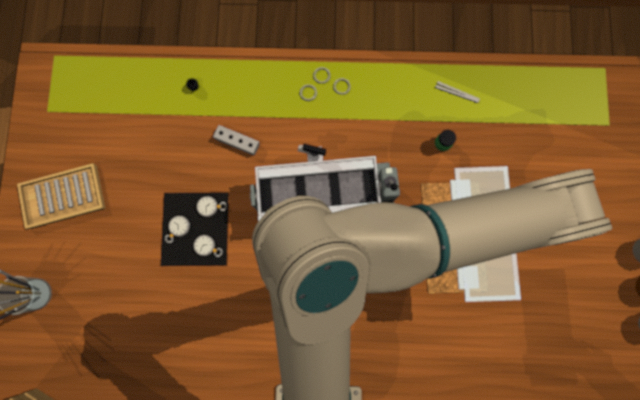

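>>> nudge_tcp(steps=[[[4,0,35,0,0,0.009,0],[4,0,35,0,0,0,0],[4,0,35,0,0,0,0],[0,0,35,0,0,0,0],[0,0,35,0,0,0,0],[0,0,35,0,0,0,0],[0,0,20,0,0,0,0],[0,0,8,0,0,0,0],[0,0,0,0,0,0,0],[0,0,0,0,0,0,0]]])

```text
clock: 15.45
eef_pos: [474.6, -340.6, 27.1]
tool_rot: [3.14, -0.002, 0.054]
force: [-0.0, 0.2, -2.3]
width: 11.0
gripper_force: 60.2
```

```bash
python3 -c "
from h import *
s=state();print(s['qpos'],s['eef_pos']);go([474,-339,16],[np.pi,0,.056])"
```

```text
[ 0.10134079  1.00390503  0.82107882  1.86294877 -1.05881682  0.78678581
  0.00437268] [ 474.57326634 -340.5767114    27.08944997]
shift tool axes [-0.5 -1.6 11.1] rotvec [ 0.001 -0.002 -0.002]
```

>>> nudge_tcp(steps=[[[0,0,5,0,0,0,0],[0,0,3,0,0,0,0],[0,0,0,0,0,0,0],[0,0,0,0,0,0,0]]])

```text
clock: 15.85
eef_pos: [474.1, -339.8, 18.0]
tool_rot: [3.142, -0.0, 0.053]
force: [0.3, 0.8, -3.2]
width: 10.6
gripper_force: 60.3
```

>>> nudge_tcp(steps=[[[0,0,2,0,0,0,0],[0,0,0,0,0,0,0],[0,0,0,0,0,0,0]]])

```text
clock: 16.15
eef_pos: [474.3, -340.2, 16.3]
tool_rot: [3.141, -0.001, 0.053]
force: [0.8, -0.8, 1.3]
width: 11.4
gripper_force: 60.9
```

>>> nudge_tcp(steps=[[[0,0,0.5,0,0,0,0],[0,0,0,0,0,0,45],[0,0,0,0,0,0,45],[0,0,0,0,0,0,45],[0,0,-30,0,0,0,45],[0,0,-45,0,0,0,45],[0,0,-45,0,0,0,85],[0,0,-45,0,0,0,85],[0,0,-45,0,0,0,85],[0,0,-30,0,0,0,85],[0,0,0,0,0,0,85]]])

```text
clock: 17.25
eef_pos: [475.2, -342.1, 259.8]
tool_rot: [3.136, -0.006, 0.053]
force: [-0.1, 0.2, -0.2]
width: 84.6
gripper_force: 0.0
```

```bash
python3 -c "
from h import *
im,C=snap('wrist','w6')"
```

>>> nudge_tcp(steps=[[[1,-20,0,0,0,0,85],[3,-45,0,0,0,0,85],[3,-45,0,0,0,0,85],[3,-45,0,0,0,0,85],[3,-45,0,0,0,0,85],[3,-45,0,0,0,0,85],[3,-45,0,0,0,0,85],[3,-45,0,0,0,0,85],[3,-45,0,0,0,0,85],[3,-45,0,0,0,0,85],[3,-45,0,0,0,0,85],[3,-45,0,0,0,0,85]]])

```text
clock: 18.5
eef_pos: [479.5, 178.3, 253.9]
tool_rot: [3.141, 0.002, 0.053]
force: [0.2, -0.1, -0.4]
width: 84.9
gripper_force: 0.0
```

>>> nudge_tcp(steps=[[[3,-45,0,0,0,0,85],[3,-45,0,0,0,-0.1,85],[0,-30,0,0,0,-0.15,85],[0,0,0,0,0,-0.15,85],[0,0,0,0,0,-0.15,85],[0,0,0,0,0,-0.15,85],[0,0,0,0,0,-0.15,85],[0,0,0,0,0,-0.15,85],[0,0,0,0,0,-0.15,85],[0,0,0,0,0,-0.15,85],[0,0,0,0,0,-0.15,85],[0,0,0,0,0,0,85]]])

```text
clock: 19.7
eef_pos: [476.5, 296.0, 254.1]
tool_rot: [-3.139, 0.0, 1.503]
force: [-0.0, -0.0, -0.1]
width: 85.1
gripper_force: 0.0
```

>>> nudge_tcp(steps=[[[0,0,0,0,0,0,85],[0,0,0,0,0,0,85],[0,0,0,0,0,0,85]]])

```text
clock: 20.0
eef_pos: [477.3, 296.1, 255.0]
tool_rot: [-3.141, 0.001, 1.501]
force: [0.4, 0.2, -0.9]
width: 84.8
gripper_force: 0.0
```

```bash
python3 -c "
from h import *
im,C=snap('wrist','w7');import pickle;pickle.dump(C,open('w7.pkl','wb'));s=state();print(s['eef_pos'],s['tool_rot'],s['qpos'])"
```

```text
[477.35071986 296.06909634 255.06794603] [-3.14130016e+00  6.31877438e-04  1.50176752e+00] [-1.13301893  0.60797634  0.85920378  1.75349237 -0.52869313  1.02907568
 -0.14848473]
```

View pics/w7.png

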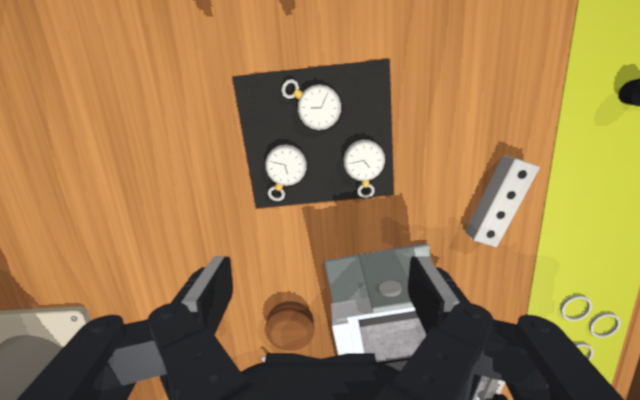

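```bash
cat > wf.py <<'E'
from h import *
import pickle,sys
np.set_printoptions(suppress=True,precision=3)
def watches(im,C,z=18,zc=11,minA=250,box=None):
    hsv=cv2.cvtColor(im,cv2.COLOR_BGR2HSV)
    w=cv2.inRange(hsv,(0,0,150),(180,60,255));w=cv2.morphologyEx(w,cv2.MORPH_CLOSE,np.ones((5,5)))
    g=cv2.inRange(hsv,(12,120,110),(30,255,255))
    out=[]
    for c in cv2.findContours(w,cv2.RETR_EXTERNAL,cv2.CHAIN_APPROX_NONE)[0]:
        if cv2.contourArea(c)<minA: continue
        (u,v),r=cv2.minEnclosingCircle(c)
        if cv2.contourArea(c)<.75*np.pi*r*r or r>90: continue
        # crown: gold pixels in ring just outside the case
        yy,xx=np.nonzero(g);d=np.hypot(xx-u,yy-v);k=(d>r*0.95)&(d<r*1.55)
        M=cv2.moments(c);u,v=M["m10"]/M["m00"],M["m01"]/M["m00"]
        if k.sum()<4: continue
        cu,cv_=np.median(xx[k]),np.median(yy[k])
        P=onz(C,[[u,v]],z)[0];Q=onz(C,[[cu,cv_]],zc)[0];a=np.arctan2(Q[1]-P[1],Q[0]-P[0])
        out.append((np.array([u,v]),r,P,a,np.hypot(*(Q-P)[:2]),k.sum()))
    return out
if __name__=="__main__":
    f=sys.argv[1];im,C=snap("wrist",f);pickle.dump(C,open(f+".pkl","wb"))
    for o in watches(im,C): print(o)
E
python3 - <<'E'
from wf import *
im=cv2.imread("pics/w7.png");C=pickle.load(open("w7.pkl","rb"))
for o in watches(im,C):
    print(o)
T=cam("top");t=cv2.imread("pics/top0.png")
for uv in [(208,205),(179,225),(205,245)]: print(onz(T,[uv],18))
E
```

```text
(array([285.606, 165.258]), 20.072607040405273, array([433.867, 302.027,  18.   ]), np.float64(-2.0114038288334157), np.float64(32.4016049047625), np.int64(39))
(array([319.227, 107.058]), 22.059812545776367, array([480.961, 368.893,  18.   ]), np.float64(2.530332577692444), np.float64(30.964309467202586), np.int64(57))
[[536.343 294.482  18.   ]]
[[483.082 365.001  18.   ]]
[[434.228 295.334  18.   ]]
```

>>> nudge_tcp(steps=[[[0,0,20,0,0,0.124,85],[0,0,20,0,0,0.124,85],[-4,-14,20,0,0,0.124,85],[-4,-14,20,0,0,0,85],[-5,-14,20,0,0,0,85],[0,0,0,0,0,0,85],[0,0,0,0,0,0,85],[0,0,0,0,0,0,85]]])

```text
clock: 20.85
eef_pos: [435.7, 300.5, 156.6]
tool_rot: [3.139, -0.002, 1.13]
force: [-0.7, 0.2, 0.3]
width: 84.6
gripper_force: 0.0
```

```bash
python3 wf.py w8; python3 - <<'E'
from wf import *
A=watches(cv2.imread("pics/w7.png"),pickle.load(open("w7.pkl","rb")));B=watches(cv2.imread("pics/w8.png"),pickle.load(open("w8.pkl","rb")))
C7=pickle.load(open("w7.pkl","rb"));C8=pickle.load(open("w8.pkl","rb"))
for a in A:
    for b in B:
        if np.hypot(*(a[2]-b[2])[:2])<25: print("height",tri([(C7,a[0]),(C8,b[0])]))
s=state();print(s["eef_pos"],s["tool_rot"])
E
```

```text
(array([317.936, 187.737]), 25.996139526367188, array([434.191, 302.18 ,  18.   ]), np.float64(-2.0128447146326005), np.float64(32.39199382639627), np.int64(65))
(array([415.84 , 143.949]), 28.652917861938477, array([532.691, 301.387,  18.   ]), np.float64(-0.23650438324119638), np.float64(36.173881819158645), np.int64(276))
(array([333.613,  99.054]), 30.06673812866211, array([480.962, 368.802,  18.   ]), np.float64(2.5268141284503023), np.float64(30.141004822921108), np.int64(104))
height (array([433.806, 301.715,  16.202]), [np.float64(0.16888572839888294), np.float64(0.1688857283987571)])
height (array([480.966, 368.846,  17.795]), [np.float64(0.0449953675161383), np.float64(0.044995367516136135)])
[435.576 300.496 156.619] [ 3.14  -0.002  1.13 ]
```

View pics/w8.png

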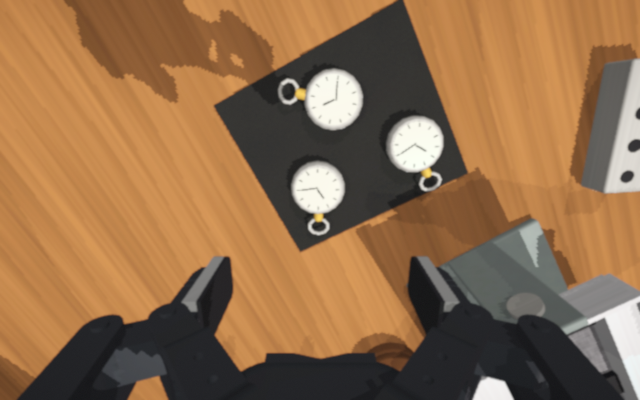

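```bash
python3 -c "
from h import *
go([434.1,302.1,6],[np.pi,0,1.129])"
```

```text
shift tool axes [  0.5  -2.3 150.6] rotvec [ 0.002 -0.002  0.001]
```

>>> nudge_tcp(steps=[[[0.8,-2,35,0,0,0,75],[0,0,35,0,0,0,75],[0,0,35,0,0,0,75],[0,0,25,0,0,0,75],[0,0,0,0,0,0,75],[0,0,0,0,0,0,75],[0,0,0,0,0,0,75]]])

```text
clock: 21.6
eef_pos: [433.9, 302.4, 27.1]
tool_rot: [3.14, -0.003, 1.13]
force: [0.4, 0.1, 0.0]
width: 75.0
gripper_force: 0.0
```

```bash
python3 -c "
from h import *
go([434.1,302.1,6],[np.pi,0,1.129])"
```

```text
shift tool axes [-0.2  0.3 21.1] rotvec [ 0.002 -0.003  0.001]
```

>>> nudge_tcp(steps=[[[0,0,12,0,0,0,75],[0,0,9,0,0,0,75],[0,0,0,0,0,0,75],[0,0,0,0,0,0,0],[0,0,0,0,0,0,0],[0,0,0,0,0,0,0],[0,0,0,0,0,0,0],[0,0,0,0,0,0,0],[0,0,0,0,0,0,0]]])

```text
clock: 22.5
eef_pos: [432.6, 301.8, 5.1]
tool_rot: [3.141, -0.001, 1.131]
force: [-1.0, -0.5, 5.7]
width: 49.6
gripper_force: 61.4
```

>>> nudge_tcp(steps=[[[0,0,-10,0,0,0,0],[0,0,-20,0,0,0,0],[0,0,-30,0,0,0,0],[0,0,0,0,0,0,0]]])

```text
clock: 22.9
eef_pos: [434.4, 302.7, 67.7]
tool_rot: [3.138, -0.004, 1.131]
force: [1.0, -0.0, -1.3]
width: 49.4
gripper_force: 62.4
```

```bash
python3 -c "
from h import *
snap('wrist','w9');s=state();print(s['eef_pos'],s['tool_rot'])
O=np.array([565,13.3]);e=.12;Rt=np.array([[np.cos(e),-np.sin(e)],[np.sin(e),np.cos(e)]])
for y in(-82,0,82):print(y,[(O+Rt@[x,y]).round(1).tolist() for x in(-12,12)])"
```

```text
[433.35202351 302.70747072  66.16256893] [ 3.13970742e+00 -2.96500972e-03  1.13117145e+00]
-82 [[562.9, -69.5], [586.7, -66.7]]
0 [[553.1, 11.9], [576.9, 14.7]]
82 [[543.3, 93.3], [567.1, 96.1]]
```

View pics/w9.png

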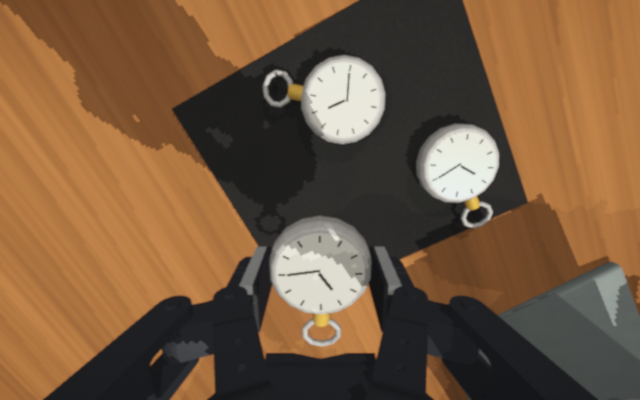

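```bash
python3 -c "
from h import *
print(onz(cam('wrist'),[[320,266]],79))"
```

```text
[[434.43875024 305.77384628  79.        ]]
```

>>> nudge_tcp(steps=[[[0,0,-20,0,0,0.144,0],[0,0,-20,0,0,0.144,0],[0,0,-20,0,0,0.144,0],[0,0,-20,0,0,0.144,0],[0,0,-20,0,0,0.145,0],[0,0,-20,0,0,0.145,0],[0,0,-14,0,0,0.145,0],[0,0,0,0,0,0,0]]])

```text
clock: 23.75
eef_pos: [432.8, 302.2, 198.9]
tool_rot: [3.141, -0.002, 0.12]
force: [1.0, -0.5, -1.0]
width: 49.5
gripper_force: 62.6
```

>>> nudge_tcp(steps=[[[18,36.9,0,0,0,0,0],[18,36.9,0,0,0,0,0],[18,36.9,0,0,0,0,0],[18,36.9,0,0,0,0,0],[18,36.9,0,0,0,0,0],[18,36.9,0,0,0,0,0],[0,0,0,0,0,0,0],[0,0,0,0,0,0,0],[0,0,0,0,0,0,0]]])

```text
clock: 24.65
eef_pos: [565.0, 96.3, 197.2]
tool_rot: [-3.14, 0.002, 0.122]
force: [-0.3, 0.3, -0.8]
width: 49.1
gripper_force: 62.7
```

```bash
python3 -c "
from h import *
s=state();print(s['eef_pos'],s['tool_rot']);go([567.1,96.1,100],[np.pi,0,.12]);snap('wrist','w10')"
```

```text
[564.96462139  96.31990506 197.17341241] [-3.14014205e+00  2.31534929e-03  1.22425791e-01]
shift tool axes [ 2.3  0.6 97.2] rotvec [-0.001  0.002  0.002]
```

View pics/w10.png

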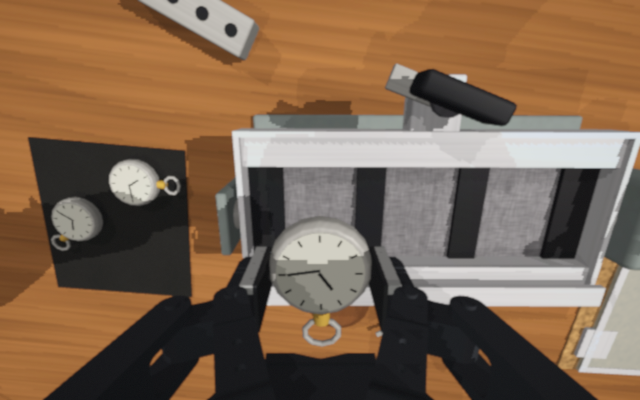

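```bash
python3 - <<'E'
from h import *
C=cam("wrist");O=np.array([565,13.3]);e=.12;Rt=np.array([[np.cos(e),-np.sin(e)],[np.sin(e),np.cos(e)]])
T=lambda x,y,z:[*(O+Rt@[x,y]),z]
for n,p in dict(p1_far_left=(42,29.5,96),p1_far_right=(42,-29.5,96),p0_far_left=(42,-52.5,96),p0_far_right=(42,-111.5,96),p0_near_left=(-42,-52.5,96),p0_near_right=(-42,-111.5,96),farleft=(68,144,121),clamp=(90,0,163),lipR=(-52,-140,130)).items(): print(n,px(C,T(*p)).round(1))
go(T(10,82,100),[np.pi,0,.12])
im=cv2.imread("pics/w10.png")[90:310,420:640];cv2.imwrite("pics/z2.png",cv2.resize(im,None,fx=2.7,fy=2.7,interpolation=cv2.INTER_CUBIC))
E
```

```text
p1_far_left [[386.6 162. ]]
p1_far_right [[460.  162.3]]
p0_far_left [[488.6 162.4]]
p0_far_right [[562.1 162.6]]
p0_near_left [[472.4 256. ]]
p0_near_right [[538.9 256.2]]
farleft [[233.2 131.5]]
clamp [[471.6  98.3]]
lipR [[601.3 288.3]]
shift tool axes [ 0.2  1.  97.4] rotvec [-0.001  0.002  0.003]
```

View pics/z2.png

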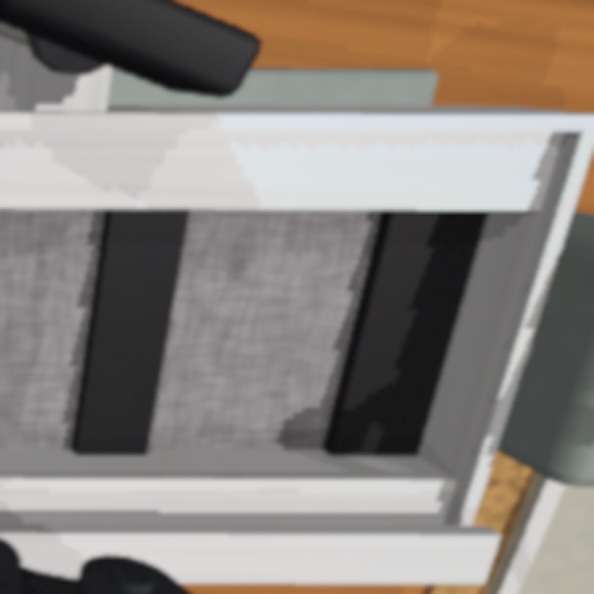

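>>> nudge_tcp(steps=[[[0.2,1,25,0,0,0,0],[0,0,30,0,0,0,0],[0,0,30,0,0,0,0],[0,0,5,0,0,0,0],[0,0,0,0,0,0,0],[0,0,0,0,0,0,0]]])

```text
clock: 25.3
eef_pos: [566.6, 94.5, 109.5]
tool_rot: [3.142, -0.001, 0.121]
force: [-0.2, -0.7, -0.6]
width: 49.4
gripper_force: 62.8
```

```bash
python3 -c "
from h import *
go([565.1,95.9,99.5],[np.pi,0,.12])"
```

```text
shift tool axes [-1.4 -1.6 10. ] rotvec [ 0.    -0.001  0.001]
```

>>> nudge_tcp(steps=[[[-1.2,-1.4,5,0,0,0,0],[0,0,3,0,0,0,0],[0,0,2,0,0,0,0],[0,0,0,0,0,0,0],[0,0,0,0,0,0,0]]])

```text
clock: 25.8
eef_pos: [565.0, 95.3, 98.5]
tool_rot: [-3.142, -0.0, 0.12]
force: [-0.0, -0.6, -2.0]
width: 49.4
gripper_force: 62.9
```

```bash
python3 -c "
from h import *
go([565.1,95.9,99],[np.pi,0,.12])"
```

```text
shift tool axes [ 0.2 -0.6 -0.5] rotvec [-0. -0. -0.]
```

>>> nudge_tcp(steps=[[[0,0,0,0,0,0,66],[0,0,0,0,0,0,66],[0,0,0,0,0,0,66],[0,0,-10,0,0,0,66],[0,0,-40,0,0,0,66],[0,0,-40,0,0,0,66],[0,0,-30,0,0,0,66],[0,0,0,0,0,0,66]]])

```text
clock: 26.6
eef_pos: [567.6, 94.3, 223.4]
tool_rot: [3.141, -0.008, 0.119]
force: [-0.6, 0.7, -0.2]
width: 65.8
gripper_force: 0.0
```

```bash
python3 -c "
from h import *
snap('wrist','w11')"
```

>>> nudge_tcp(steps=[[[-1.5,-41.7,0,0,0,0,85],[-1.5,-41.7,0,0,0,0,85],[-1.5,-41.7,0,0,0,0,85],[-1.5,-41.7,0,0,0,0,85],[-1.5,-41.7,0,0,0,0,85],[0,0,0,0,0,0,85]]])

```text
clock: 27.25
eef_pos: [529.8, 309.3, 215.9]
tool_rot: [-3.139, 0.004, 0.131]
force: [0.2, -0.1, -0.7]
width: 85.1
gripper_force: 0.0
```

>>> nudge_tcp(steps=[[[0,0,0,0,0,-0.142,85],[0,0,0,0,0,-0.142,85],[0,0,0,0,0,-0.142,85],[0,0,0,0,0,-0.142,85],[0,0,0,0,0,-0.142,85],[0,0,10,0,0,-0.142,85],[0,0,10,0,0,-0.142,85],[0,0,10,0,0,-0.142,85],[0,0,15,0,0,-0.142,85],[0,0,15,0,0,-0.142,85],[0,0,0,0,0,0,85],[0,0,0,0,0,0,85]]])

```text
clock: 28.45
eef_pos: [532.3, 300.8, 158.1]
tool_rot: [-3.14, 0.001, 1.536]
force: [0.9, 0.1, 0.2]
width: 85.1
gripper_force: 0.0
```

>>> nudge_tcp(steps=[[[0,0,0,0,0,0,85],[0,0,0,0,0,0,85]]])

```text
clock: 28.65
eef_pos: [533.0, 301.5, 159.0]
tool_rot: [3.141, -0.0, 1.538]
force: [0.0, 0.3, 0.1]
width: 85.2
gripper_force: 0.0
```

```bash
sed -i 's/(12,120,110)/(18,130,110)/' wf.py; python3 wf.py w12; python3 -c "
from h import *
s=state();print(s['eef_pos'],s['tool_rot'])
a=cv2.imread('pics/w11.png');b=cv2.imread('pics/w12.png');cv2.imwrite('pics/z3.png',cv2.resize(np.hstack([a,b]),(800,250)))"
```

```text
(array([320.452, 187.58 ]), 26.08649444580078, array([533.159, 301.734,  18.   ]), np.float64(-1.5213354871239264), np.float64(31.858647049010084), np.int64(62))
(array([260.428, 116.847]), 29.327957153320312, array([481.559, 369.059,  18.   ]), np.float64(2.528734606469572), np.float64(30.944423606893547), np.int64(92))
[532.86073254 301.57465475 158.93158325] [ 3.14077067e+00 -2.21454852e-04  1.53885111e+00]
```

View pics/z3.png

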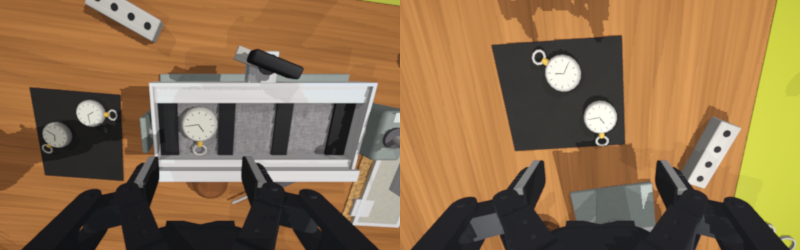

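>>> nudge_tcp(steps=[[[0,0,35,0,0,-0.08,75],[0,0,35,0,0,0,75],[0,0,35,0,0,0,75],[0,0,27,0,0,0,75],[0,0,0,0,0,0,75],[0,0,0,0,0,0,75],[0,0,0,0,0,0,75]]])

```text
clock: 29.4
eef_pos: [534.0, 301.8, 28.2]
tool_rot: [3.139, -0.001, 1.62]
force: [0.4, -0.5, 0.3]
width: 74.8
gripper_force: 0.0
```

```bash
python3 -c "
from h import *
go([533.2,301.7,6],[np.pi,0,1.62])"
```

```text
shift tool axes [-0.1 -0.9 22.2] rotvec [ 0.003 -0.001 -0.   ]
```

>>> nudge_tcp(steps=[[[0,-0.9,12,0,0,0,75],[0,0,10,0,0,0,75],[0,0,0,0,0,0,75],[0,0,0,0,0,0,75],[0,0,0,0,0,0,0],[0,0,0,0,0,0,0],[0,0,0,0,0,0,0],[0,0,0,0,0,0,0],[0,0,0,0,0,0,0],[0,0,0,0,0,0,0],[0,0,0,0,0,0,0]]])

```text
clock: 30.5
eef_pos: [532.2, 301.5, 5.3]
tool_rot: [3.141, -0.001, 1.62]
force: [-0.2, -1.5, 5.8]
width: 49.2
gripper_force: 61.6
```

```bash
python3 -c "
from h import *
go([533.2,301.7,6],[np.pi,0,1.62])"
```

```text
shift tool axes [ 0.2  1.  -0.7] rotvec [ 0.001 -0.001 -0.   ]
```

>>> nudge_tcp(steps=[[[0,0,-10,0,0,0,0],[0,0,-20,0,0,0,0],[0,0,-30,0,0,0,0],[0,0,-40,0,0,0,0],[0,0,-40,0,0,0,0],[0,0,0,0,0,0,0]]])

```text
clock: 31.1
eef_pos: [535.4, 302.2, 150.3]
tool_rot: [3.132, -0.004, 1.62]
force: [1.3, 0.7, 0.0]
width: 49.4
gripper_force: 62.3
```

```bash
python3 -c "
from h import *
s=state();print(s['eef_pos'],s['tool_rot'])
O=np.array([565,13.3]);e=.12;Rt=np.array([[np.cos(e),-np.sin(e)],[np.sin(e),np.cos(e)]])
print('target',O+Rt@[11.5,0])
go([*(O+Rt@[11.5,0]),145],[np.pi,0,.12],dict(eef_pos=s['eef_pos'],tool_rot=[np.pi,0,.12]))"
```

```text
[535.37748898 302.21368752 150.32402709] [ 3.13208129 -0.00391632  1.61951392]
target [576.41729931  14.67669038]
shift tool axes [  6.3 290.4   5.3] rotvec [ 0. -0.  0.]
```

>>> nudge_tcp(steps=[[[0,0,-15,0,0,0.15,0],[0,0,-15,0,0,0.15,0],[0,0,-15,0,0,0.15,0],[0,0,0,0,0,0.15,0],[0,0,0,0,0,0.15,0],[0,0,0,0,0,0.15,0],[0,0,0,0,0,0.15,0],[0,0,0,0,0,0.15,0],[0,0,0,0,0,0.15,0],[0,0,0,0,0,0.15,0],[0,0,0,0,0,0,0]]])

```text
clock: 32.2
eef_pos: [531.1, 301.4, 188.5]
tool_rot: [3.14, 0.001, 0.119]
force: [0.2, 0.7, -1.3]
width: 49.0
gripper_force: 62.3
```

>>> nudge_tcp(steps=[[[1,41.5,0,0,0,0,0],[1,41.5,0,0,0,0,0],[1,41.5,0,0,0,0,0],[1,41.5,0,0,0,0,0],[1,41.5,0,0,0,0,0],[1,41.5,0,0,0,0,0],[0,41,0,0,0,0,0],[0,0,0,0,0,0,0],[0,0,0,0,0,0,0],[0,0,0,0,0,0,0],[0,0,0,0,0,0,0]]])

```text
clock: 33.3
eef_pos: [572.2, 16.0, 189.0]
tool_rot: [-3.141, 0.001, 0.123]
force: [1.0, 0.1, -0.9]
width: 49.0
gripper_force: 62.4
```

```bash
python3 -c "
from h import *
s=state();print(s['eef_pos'],s['tool_rot'])
go([576.4,14.7,99],[np.pi,0,.12])"
```

```text
[572.15355694  16.00316412 189.03667892] [-3.14063198e+00  5.68794735e-04  1.23350991e-01]
shift tool axes [ 4.1  1.9 90. ] rotvec [-0.001  0.001  0.003]
```

>>> nudge_tcp(steps=[[[2,1,25,0,0,0,0],[2,1,25,0,0,0,0],[0,0,25,0,0,0,0],[0,0,5,0,0,0,0],[0,0,0,0,0,0,0],[0,0,0,0,0,0,0],[0,0,0,0,0,0,0]]])

```text
clock: 34.0
eef_pos: [577.3, 12.8, 110.6]
tool_rot: [3.141, -0.002, 0.12]
force: [0.0, -0.1, -1.0]
width: 49.4
gripper_force: 62.5
```

```bash
python3 -c "
from h import *
s=state();print(s['width'])
go([576.4,14.7,99],[np.pi,0,.12])"
```

```text
49.38895766576413
shift tool axes [-0.6 -2.  11.6] rotvec [ 0.    -0.002  0.   ]
```

>>> nudge_tcp(steps=[[[-0.6,-1.8,5,0,0,0,0],[0,0,4,0,0,0,0],[0,0,2.5,0,0,0,0],[0,0,0,0,0,0,0],[0,0,0,0,0,0,0],[0,0,0,0,0,0,0]]])

```text
clock: 34.6
eef_pos: [575.5, 14.8, 98.3]
tool_rot: [-3.14, 0.0, 0.12]
force: [-1.8, 1.7, 5.7]
width: 49.6
gripper_force: 64.3
```

>>> nudge_tcp(steps=[[[0,0,0,0,0,0,66],[0,0,0,0,0,0,66],[0,0,0,0,0,0,66],[0,0,-10,0,0,0,66],[0,0,-40,0,0,0,66],[0,0,-40,0,0,0,66],[0,0,-30,0,0,0,66],[0,0,0,0,0,0,66]]])

```text
clock: 35.4
eef_pos: [578.2, 13.0, 222.7]
tool_rot: [3.14, -0.008, 0.119]
force: [1.5, -0.4, -0.2]
width: 65.9
gripper_force: 0.0
```

>>> nudge_tcp(steps=[[[-5.7,-40.4,0,0,0,0,85],[-5.7,-40.4,0,0,0,0,85],[-5.7,-40.4,0,0,0,0,85],[-5.7,-40.4,0,0,0,0,85],[-5.7,-40.4,0,0,0,0,85],[-5.7,-40.4,0,0,0,0,85],[-5.7,-40.4,0,0,0,0,85],[-5.7,-40.4,0,0,0,0,85],[-5.7,-40.4,0,0,0,0,85],[0,0,0,0,0,0,85]]])

```text
clock: 36.4
eef_pos: [478.1, 376.5, 216.1]
tool_rot: [-3.139, 0.003, 0.131]
force: [0.2, -0.9, -1.3]
width: 84.7
gripper_force: 0.0
```

>>> nudge_tcp(steps=[[[0,0,0,0,0,-0.142,85],[0,0,0,0,0,-0.142,85],[0,0,0,0,0,-0.142,85],[0,0,0,0,0,-0.142,85],[0,0,0,0,0,-0.142,85],[0,0,0,0,0,-0.142,85],[0,0,0,0,0,-0.142,85],[0,0,0,0,0,-0.142,85],[0,0,0,0,0,-0.142,85],[0,0,0,0,0,-0.142,85],[0,0,0,0,0,-0.142,85],[0,0,0,0,0,-0.142,85]]])

```text
clock: 37.6
eef_pos: [481.2, 368.5, 217.6]
tool_rot: [-3.141, 0.001, 1.829]
force: [0.2, -0.0, 0.1]
width: 85.0
gripper_force: 0.0
```

>>> nudge_tcp(steps=[[[0,0,15,0,0,-0.142,85],[0,0,15,0,0,-0.142,85],[0,0,15,0,0,-0.142,85],[0,0,15,0,0,-0.142,85],[0,0,0,0,0,-0.142,85],[0,0,0,0,0,0,85],[0,0,0,0,0,0,85],[0,0,0,0,0,0,85]]])

```text
clock: 38.4
eef_pos: [481.6, 369.1, 158.2]
tool_rot: [3.141, 0.0, 2.531]
force: [0.7, -0.2, 0.4]
width: 85.0
gripper_force: 0.0
```

```bash
python3 wf.py w13;python3 -c "
from h import *
s=state();print(s['eef_pos'],s['tool_rot'],s['qpos'])"
```

```text
(array([318.763, 186.386]), 26.104488372802734, array([479.3  , 369.063,  18.   ]), np.float64(2.522183259304465), np.float64(28.0024344024636), np.int64(86))
[481.51273715 369.20131983 158.16143132] [3.14129546e+00 4.16937480e-04 2.53189056e+00] [-0.98821796  0.69875276  0.47480805  1.72505544 -0.41413246  0.81851235
  0.63947072]
```

>>> nudge_tcp(steps=[[[0.7,-0.7,35,0,0,0.006,75],[0,0,35,0,0,0,75],[0,0,35,0,0,0,75],[0,0,27,0,0,0,75],[0,0,0,0,0,0,75],[0,0,0,0,0,0,75],[0,0,0,0,0,0,75]]])

```text
clock: 39.15
eef_pos: [481.6, 369.8, 27.6]
tool_rot: [3.139, 0.001, 2.527]
force: [-0.6, -0.5, -0.0]
width: 75.0
gripper_force: 0.0
```

```bash
python3 -c "
from h import *
go([480.5,369,6],[np.pi,0,2.525])"
```

```text
shift tool axes [ 0.5 -1.3 21.6] rotvec [0.003 0.001 0.002]
```

>>> nudge_tcp(steps=[[[0.5,-1.3,12,0,0,0,75],[0,0,9.5,0,0,0,75],[0,0,0,0,0,0,75],[0,0,0,0,0,0,75],[0,0,0,0,0,0,0],[0,0,0,0,0,0,0],[0,0,0,0,0,0,0],[0,0,0,0,0,0,0],[0,0,0,0,0,0,0],[0,0,0,0,0,0,0],[0,0,0,0,0,0,0]]])

```text
clock: 40.25
eef_pos: [479.6, 368.5, 5.3]
tool_rot: [3.141, 0.0, 2.528]
force: [-0.5, 0.3, 5.4]
width: 49.1
gripper_force: 61.6
```

```bash
python3 -c "
from h import *
go([480.5,369,6],[np.pi,0,2.525])"
```

```text
shift tool axes [-0.4  0.9 -0.7] rotvec [0.001 0.    0.003]
```

>>> nudge_tcp(steps=[[[0,0,-10,0,0,0,0],[0,0,-20,0,0,0,0],[0,0,-30,0,0,0,0],[0,0,-40,0,0,0,0],[0,0,-40,0,0,0,0],[0,0,-40,0,0,0,0],[0,0,0,0,0,-0.147,0],[0,0,0,0,0,-0.147,0],[0,0,0,0,0,-0.147,0],[0,0,0,0,0,-0.147,0],[0,0,0,0,0,-0.147,0],[0,0,0,0,0,0,0]]])

```text
clock: 41.45
eef_pos: [479.1, 368.0, 184.9]
tool_rot: [3.141, -0.0, -3.02]
force: [0.3, 0.1, -1.4]
width: 49.3
gripper_force: 62.2
```

```bash
python3 -c "
from h import *
s=state();print(s['eef_pos'],s['tool_rot'],s['width'],s['qpos'])
O=np.array([565,13.3]);e=.12;Rt=np.array([[np.cos(e),-np.sin(e)],[np.sin(e),np.cos(e)]])
print('target',O+Rt@[12,-82])
go([*(O+Rt@[12,-82]),190],[np.pi,0,np.pi+.12])"
```

```text
[479.13251387 368.04317351 184.91778609] [ 3.14111116e+00 -9.02787128e-05 -3.02024813e+00] 49.26350530211919 [-0.88096952  0.631034    0.28964024  1.70551456 -0.22926624  0.83821093
  1.20210872]
target [586.73010463 -66.67376165]
shift tool axes [ -54.2 -444.5   -5.3] rotvec [ 0.    -0.     0.001]
```

>>> nudge_tcp(steps=[[[-5,-40.4,0,0,0,0,0],[-5,-40.4,0,0,0,0,0],[-5,-40.4,0,0,0,0,0],[-5,-40.4,0,0,0,0,0],[-5,-40.4,0,0,0,0,0],[-5,-40.4,0,0,0,0,0],[-5,-40.4,0,0,0,0,0],[-5,-40.4,0,0,0,0,0],[-5,-40.4,0,0,0,0,0],[-5,-40.4,0,0,0,0,0],[-4,-40,0,0,0,0,0],[0,0,0,0,0,0,0]]])

```text
clock: 42.65
eef_pos: [587.0, -74.7, 185.1]
tool_rot: [-3.135, 0.001, -3.034]
force: [-2.0, -0.3, -1.7]
width: 49.4
gripper_force: 62.4
```

>>> nudge_tcp(steps=[[[0,0,0,0,0,0,0],[0,0,0,0,0,0,0],[0,0,0,0,0,0,0]]])

```text
clock: 42.95
eef_pos: [586.3, -63.9, 184.3]
tool_rot: [3.141, -0.0, -3.019]
force: [0.9, -0.0, -1.6]
width: 49.4
gripper_force: 62.4
```

```bash
python3 -c "
from h import *
s=state();print(s['qpos'])
go([587.2,-66.6,99],[np.pi,0,np.pi+.12])"
```

```text
[-0.09993626  0.60921237  0.25500199  1.74539958 -0.20131311  0.8130843
  1.9436869 ]
shift tool axes [-0.6 -2.9 85.3] rotvec [ 0.001 -0.     0.003]
```

>>> nudge_tcp(steps=[[[-0.6,-2.9,25,0,0,0,0],[0,0,25,0,0,0,0],[0,0,20,0,0,0,0],[0,0,5,0,0,0,0],[0,0,0,0,0,0,0],[0,0,0,0,0,0,0],[0,0,0,0,0,0,0]]])

```text
clock: 43.65
eef_pos: [588.3, -68.6, 110.6]
tool_rot: [-3.141, 0.002, -3.02]
force: [-0.5, -0.3, -1.7]
width: 49.3
gripper_force: 62.4
```

```bash
python3 -c "
from h import *
s=state();print(s['width'])
go([587.2,-66.6,99],[np.pi,0,np.pi+.12])"
```

```text
49.25193536548723
shift tool axes [ 0.9  2.1 11.6] rotvec [-0.     0.002  0.001]
```

>>> nudge_tcp(steps=[[[0.8,2,5,0,0,0,0],[0,0,4,0,0,0,0],[0,0,2,0,0,0,0],[0,0,0,0,0,0,0],[0,0,0,0,0,0,0],[0,0,0,0,0,0,0]]])

```text
clock: 44.25
eef_pos: [586.3, -66.7, 98.3]
tool_rot: [3.141, -0.0, -3.02]
force: [-0.0, 1.1, 0.0]
width: 49.4
gripper_force: 62.9
```

>>> nudge_tcp(steps=[[[0,0,0,0,0,0,66],[0,0,0,0,0,0,66],[0,0,0,0,0,0,66],[0,0,-10,0,0,0,66],[0,0,-40,0,0,0,66],[0,0,-40,0,0,0,66],[0,0,-40,0,0,0,66],[0,0,-20,0,0,0,85],[12,28,0,0,0,0,85],[12,28,0,0,0,0,85],[12,28,0,0,0,0,85],[0,0,0,0,0,0,85]]])

```text
clock: 45.45
eef_pos: [538.5, 16.9, 249.0]
tool_rot: [3.138, -0.001, -3.014]
force: [0.2, -0.7, -0.1]
width: 85.2
gripper_force: 0.0
```

>>> nudge_tcp(steps=[[[0,0,0,0,0,0,85],[0,0,0,0,0,0,85],[0,0,0,0,0,0,85]]])

```text
clock: 45.75
eef_pos: [541.0, 10.9, 248.6]
tool_rot: [-3.141, 0.001, -3.022]
force: [0.1, -0.3, -0.7]
width: 84.7
gripper_force: 0.0
```

```bash
python3 - <<'E'
from wf import *
im,C=snap("wrist","w14")
O=np.array([565,13.3]);e=.12;Rt=np.array([[np.cos(e),-np.sin(e)],[np.sin(e),np.cos(e)]])
for o in watches(im,C,z=111,zc=104): print(o[0],o[1],"tester case",Rt.T@(o[2][:2]-O),"dir",o[3]-e,o[5])
print(state()["eef_pos"])
E
```

```text
[236.345 223.496] 25.113683700561523 tester case [ 11.124 -82.025] dir -3.1497949926700324 63
[401.008 220.308] 25.318077087402344 tester case [ 7.962 80.11 ] dir -3.1772122267434346 68
[318.905 220.455] 24.66493034362793 tester case [ 8.012 -0.608] dir -3.181059662577472 71
[540.888  11.016 248.486]
```

```bash
cat > ck.py <<'E'
from wf import *
O=np.array([565,13.3]);e=.12;Rt=np.array([[np.cos(e),-np.sin(e)],[np.sin(e),np.cos(e)]])
def feats(im,C):
    hsv=cv2.cvtColor(im,cv2.COLOR_BGR2HSV);g=cv2.inRange(hsv,(18,130,110),(30,255,255));R=[]
    for o in watches(im,C,z=111,zc=104):
        (u,v),r=o[0],o[1];yy,xx=np.nonzero(g);d=np.hypot(xx-u,yy-v);k=(d>r*.95)&(d<r*1.55)
        R.append((Rt.T@(o[2][:2]-O),o[0],(xx[k].mean(),yy[k].mean())))
    return R
C1=cam("wrist",dict(eef_pos=[541,10.95,248.5],tool_rot=[-3.141,.001,-3.022]))
A=feats(cv2.imread("pics/w14.png"),C1)
im,C2=snap("wrist","w15");B=feats(im,C2)
for a in A:
    for b in B:
        if abs(a[0][1]-b[0][1])<25:
            for n,i in(("dial",1),("crown",2)):
                X,m=tri([(C1,a[i]),(C2,b[i])]);print(n,Rt.T@(X[:2]-O),X[2],m[0])
# profile across near and far ledges through tester y=41 (divider) in both views
for f,C in(("w14",C1),("w15",C2)):
    g=cv2.cvtColor(cv2.imread(f"pics/{f}.png"),cv2.COLOR_BGR2GRAY)
    xs=np.arange(-72,72,1.5);P=np.array([[*(O+Rt@[x,-41]),116] for x in xs]);uv=px(C,P)
    print(f,[(float(x),int(g[int(v),int(u)])) for x,(u,v) in zip(xs,uv) if 0<=v<400])
E
```

>>> nudge_tcp(steps=[[[0,15,15,0,0,0,85],[0,20,20,0,0,0,85],[0,20,20,0,0,0,85],[0,15,15,0,0,0,85],[0,0,0,0,0,0,85],[0,0,0,0,0,0,85],[0,0,0,0,0,0,85],[0,0,0,0,0,0,85]]])

```text
clock: 46.6
eef_pos: [532.9, 80.4, 179.3]
tool_rot: [-3.141, 0.002, -3.022]
force: [-0.9, -0.1, 0.3]
width: 85.2
gripper_force: 0.0
```

```bash
python3 ck.py
```

```text
dial [ 11.728 -82.361] 109.63387818877787 0.003966864310738867
crown [-17.126 -81.227] 105.31125031287739 0.1175181989568207
dial [ 8.768 80.701] 108.73136480103543 0.10180955383662534
crown [-20.113  80.896] 104.58649004703898 0.06260662665658413
w14 [(-72.0, 87), (-70.5, 100), (-69.0, 102), (-67.5, 119), (-66.0, 210), (-64.5, 219), (-63.0, 219), (-61.5, 221), (-60.0, 222), (-58.5, 221), (-57.0, 221), (-55.5, 220), (-54.0, 220), (-52.5, 221), (-51.0, 220), (-49.5, 219), (-48.0, 213), (-46.5, 211), (-45.0, 218), (-43.5, 218), (-42.0, 203), (-40.5, 83), (-39.0, 45), (-37.5, 45), (-36.0, 46), (-34.5, 46), (-33.0, 46), (-31.5, 46), (-30.0, 46), (-28.5, 46), (-27.0, 46), (-25.5, 45), (-24.0, 45), (-22.5, 45), (-21.0, 44), (-19.5, 44), (-18.0, 44), (-16.5, 43), (-15.0, 44), (-13.5, 43), (-12.0, 43), (-10.5, 44), (-9.0, 43), (-7.5, 44), (-6.0, 43), (-4.5, 42), (-3.0, 44), (-1.5, 42), (0.0, 42), (1.5, 43), (3.0, 41), (4.5, 43), (6.0, 43), (7.5, 43), (9.0, 43), 
[... 1025 characters left out ...]
5, 53), (-15.0, 52), (-13.5, 51), (-12.0, 52), (-10.5, 52), (-9.0, 51), (-7.5, 51), (-6.0, 50), (-4.5, 50), (-3.0, 50), (-1.5, 48), (0.0, 49), (1.5, 48), (3.0, 48), (4.5, 48), (6.0, 47), (7.5, 47), (9.0, 47), (10.5, 46), (12.0, 46), (13.5, 45), (15.0, 45), (16.5, 43), (18.0, 41), (19.5, 40), (21.0, 38), (22.5, 38), (24.0, 38), (25.5, 37), (27.0, 36), (28.5, 36), (30.0, 31), (31.5, 25), (33.0, 73), (34.5, 88), (36.0, 89), (37.5, 89), (39.0, 72), (40.5, 36), (42.0, 22), (43.5, 23), (45.0, 21), (46.5, 20), (48.0, 20), (49.5, 22), (51.0, 21), (52.5, 22), (54.0, 22), (55.5, 19), (57.0, 22), (58.5, 21), (60.0, 21), (61.5, 21), (63.0, 23), (64.5, 22), (66.0, 20), (67.5, 22), (69.0, 21), (70.5, 20)]
```

>>> nudge_tcp(steps=[[[1,-35,-13,0,0,0,85],[1,-35,-13,0,0,0,85],[1,-35,-13,0,0,0,85],[1,-35,-13,0,0,0,85],[0,0,0,0,0,0,85],[0,0,0,0,0,0,85],[0,0,0,0,0,0,85],[0,0,0,0,0,0,85]]])

```text
clock: 47.45
eef_pos: [544.7, -56.3, 230.0]
tool_rot: [3.141, -0.001, -3.018]
force: [0.1, 0.1, -0.0]
width: 85.5
gripper_force: 0.0
```

```bash
sed -i '/^# profile/,$d;s/w15/w16/' ck.py; python3 ck.py; python3 -c "
from h import *
s=state();print(s['eef_pos'],s['qpos'])
# ball + pad/cover rib in this view
im=cv2.imread('pics/top0.png')
t,C=snap('top','t7')
print(px(C,[[474,-340,40]]))"
```

```text
dial [ 12.332 -82.803] 108.09532045499678 0.025319441039211136
crown [-16.271 -81.846] 103.14521322162852 0.08214167969803846
dial [ 8.932 80.79 ] 108.61820415547317 0.019267411026754788
crown [-19.919  80.999] 104.31307548679577 0.05254943173326336
dial [ 8.968 -0.584] 108.68448931285631 0.008467018998469238
crown [-19.741   0.455] 103.67674725587298 0.011846984393975952
[544.74027287 -56.3314597  230.00315809] [-0.12910744  0.49539497  0.26951974  1.81164351 -0.16882743  0.85786239
  1.9145713 ]
[[459.21770941 235.20383119]]
```

>>> nudge_tcp(steps=[[[13,-34,0,0,0,0,45],[13,-34,0,0,0,0,45],[13,-34,0,0,0,0,45],[13,-34,0,0,0,0,45],[13,-34,0,0,0,0,45],[13,-34,0,0,0,0,45],[13,-34,0,0,0,0,45],[13,-34,0,0,0,0,45],[0,0,0,0,0,0,45]]])

```text
clock: 48.45
eef_pos: [471.9, -346.3, 230.4]
tool_rot: [-3.137, -0.002, -3.028]
force: [-0.7, -0.2, 0.2]
width: 44.8
gripper_force: 0.0
```

>>> nudge_tcp(steps=[[[0,0,0,0,0,0.146,45],[0,0,0,0,0,0.146,45],[0,0,0,0,0,0.146,45],[0,0,0,0,0,0.146,45],[0,0,0,0,0,0.146,45],[0,0,0,0,0,0.146,45],[0,0,0,0,0,0.146,45],[0,0,0,0,0,0.146,45],[0,0,0,0,0,0.146,45],[0,0,0,0,0,0.146,45],[0,0,0,0,0,0.146,45],[0,0,0,0,0,0.146,45]]])

```text
clock: 49.65
eef_pos: [475.3, -338.9, 230.1]
tool_rot: [-3.141, -0.001, 1.507]
force: [0.3, -0.4, -0.7]
width: 45.2
gripper_force: 0.0
```

>>> nudge_tcp(steps=[[[0,0,0,0,0,0.146,45],[0,0,0,0,0,0.146,45],[0,0,0,0,0,0.146,45],[0,0,0,0,0,0.146,45],[0,0,0,0,0,0.146,45],[0,0,0,0,0,0.146,45],[0,0,0,0,0,0.146,45],[0,0,0,0,0,0.146,45],[0,0,0,0,0,0.146,45],[0,0,0,0,0,0.146,45],[0,0,0,0,0,0,45],[0,0,0,0,0,0,45]]])

```text
clock: 50.85
eef_pos: [475.1, -339.4, 230.0]
tool_rot: [-3.141, 0.001, 0.055]
force: [-0.4, 1.2, -0.2]
width: 45.1
gripper_force: 0.0
```

```bash
python3 -c "
from h import *
s=state();print(s['qpos'],s['eef_pos'],s['tool_rot']);go([474.3,-340.2,16.5],[np.pi,0,.053])"
```

```text
[-0.05245806  0.8152144   1.15935813  1.72652901 -0.81166783  1.16647611
 -0.17000217] [ 475.05165296 -339.43636615  229.96134066] [-3.14110375e+00  6.02446657e-04  5.54557441e-02]
shift tool axes [ -0.7   0.8 213.5] rotvec [-0.     0.001  0.002]
```

```bash
python3 - <<'E'
from h import *
im,C=snap("wrist","w17");g=cv2.cvtColor(im,cv2.COLOR_BGR2GRAY)
q=px(C,[[474.3,-340.2,40],[474.3+37.5,-340.2+2,40],[474.3-37.5,-340.2-2,40]]);print(q)
# column profile at expected rib rows
for fr in(.1,.5,.9):
    c=q[1]*(1-fr)+q[2]*fr
    r=int(c[1]);print(r,[int(x) for x in g[r,int(c[0])-24:int(c[0])+25:2]])
c=int(q[0,0]);print([(r,int(g[r,c])) for r in range(120,300,4)])
E
```

```text
[[320.90221962 176.35610192]
 [320.99923358 142.30234511]
 [320.81151943 208.19360504]]
148 [209, 209, 208, 209, 209, 207, 207, 209, 210, 207, 207, 241, 242, 241, 240, 217, 206, 209, 210, 209, 208, 207, 205, 205, 207]
175 [208, 209, 210, 206, 205, 206, 205, 207, 208, 205, 205, 241, 242, 241, 242, 220, 205, 208, 209, 210, 208, 207, 208, 208, 207]
201 [211, 210, 209, 210, 209, 208, 207, 208, 207, 206, 204, 240, 241, 242, 241, 223, 208, 208, 207, 207, 206, 207, 207, 208, 208]
[(120, 206), (124, 206), (128, 208), (132, 209), (136, 209), (140, 186), (144, 224), (148, 242), (152, 242), (156, 242), (160, 242), (164, 242), (168, 242), (172, 242), (176, 242), (180, 242), (184, 242), (188, 242), (192, 242), (196, 241), (200, 241), (204, 241), (208, 215), (212, 206), (216, 208), (220, 207), (224, 208), (228, 208), (232, 209), (236, 210), (240, 209), (244, 208), (248, 207), (252, 207), (256, 205), (260, 208), (264, 207), (268, 241), (272, 164), (276, 142), (280, 142), (284, 144), (288, 132), (292, 134), (296, 139)]
```

>>> nudge_tcp(steps=[[[-0.4,0.8,35,0,0,0,45],[0,0,40,0,0,0,45],[0,0,40,0,0,0,45],[0,0,35,0,0,0,45],[0,0,30,0,0,0,45],[0,0,20,0,0,0,45],[0,0,0,0,0,0,45],[0,0,0,0,0,0,45],[0,0,0,0,0,0,45]]])

```text
clock: 51.8
eef_pos: [474.9, -342.0, 31.9]
tool_rot: [3.14, -0.002, 0.051]
force: [-0.8, 0.1, -0.1]
width: 44.6
gripper_force: 0.0
```

```bash
python3 -c "
from h import *
s=state();go([474.3,-340.2,16.5],[np.pi,0,.053])"
```

```text
shift tool axes [-0.5 -1.9 15.4] rotvec [ 0.002 -0.002 -0.002]
```

>>> nudge_tcp(steps=[[[-0.5,-1.5,10,0,0,0,45],[0,0,4.5,0,0,0,45],[0,0,0,0,0,0,45],[0,0,0,0,0,0,45],[0,0,0,0,0,0,0],[0,0,0,0,0,0,0],[0,0,0,0,0,0,0],[0,0,0,0,0,0,0],[0,0,0,0,0,0,0],[0,0,0,0,0,0,0]]])

```text
clock: 52.8
eef_pos: [473.8, -340.0, 16.4]
tool_rot: [3.141, -0.0, 0.051]
force: [0.1, 0.1, 6.1]
width: 10.9
gripper_force: 60.5
```

>>> nudge_tcp(steps=[[[0,0,-5,0,0,0,0],[0,0,-20,0,0,0,0],[0,0,0,0,0,0,0]]])

```text
clock: 53.1
eef_pos: [474.3, -340.5, 42.2]
tool_rot: [3.14, -0.001, 0.051]
force: [0.4, -1.3, -3.1]
width: 10.9
gripper_force: 59.4
```

>>> nudge_tcp(steps=[[[0,0,-40,0,0,0,0],[0,0,-45,0,0,0,0],[0,0,-45,0,0,0,0],[0,0,-45,0,0,0,0],[0,0,-40,0,0,0,0],[0,0,0,0,0,-0.149,0],[0,0,0,0,0,-0.149,0],[0,0,0,0,0,-0.149,0],[0,0,0,0,0,-0.149,0],[0,0,0,0,0,-0.149,0],[0,0,0,0,0,-0.149,0],[0,0,0,0,0,-0.149,0]]])

```text
clock: 54.3
eef_pos: [473.4, -338.9, 254.7]
tool_rot: [-3.14, -0.001, 1.1]
force: [-0.9, 0.3, -2.9]
width: 10.9
gripper_force: 59.4
```

>>> nudge_tcp(steps=[[[0,0,0,0,0,-0.149,0],[0,0,0,0,0,-0.149,0],[0,0,0,0,0,-0.149,0],[0,0,0,0,0,-0.149,0],[0,0,0,0,0,0,0],[0,0,0,0,0,0,0]]])

```text
clock: 54.9
eef_pos: [473.4, -339.4, 255.2]
tool_rot: [-3.141, -0.001, 1.686]
force: [0.0, -0.8, -3.1]
width: 10.9
gripper_force: 59.4
```

>>> nudge_tcp(steps=[[[20,8.6,0,0,0,0,0],[36,15.5,0,0,0,0,0],[36,15.5,0,0,0,0,0],[36,15.5,0,0,0,0,0],[36,15.5,0,0,0,0,0],[36,15.5,0,0,0,0,0],[36,15.5,0,0,0,0,0],[36,15.5,0,0,0,0,0],[36,15.5,0,0,0,0,0],[32,14,0,0,0,0,0],[0,0,0,0,0,0,0]]])

```text
clock: 56.0
eef_pos: [580.1, 23.2, 254.6]
tool_rot: [-3.141, -0.004, 1.697]
force: [0.4, -0.2, -2.8]
width: 10.9
gripper_force: 59.4
```

>>> nudge_tcp(steps=[[[0,0,0,0,0,0,0],[0,0,0,0,0,0,0]]])

```text
clock: 56.2
eef_pos: [578.5, 13.9, 255.7]
tool_rot: [-3.141, 0.001, 1.687]
force: [0.3, -0.9, -2.3]
width: 11.0
gripper_force: 59.4
```

```bash
python3 -c "
from h import *
s=state();print(s['qpos'],s['width']);go([578.4,15,200],[np.pi,0,1.692]);snap('wrist','w18')"
```

```text
[-0.4867247   0.57559991  0.66416522  1.70432722 -0.4072649   1.00469618
  0.43789966] 10.979658254857156
shift tool axes [ 1.1  0.1 55.7] rotvec [-0.001  0.001 -0.005]
```

```bash
python3 -c "
from h import *
for f in('w5','w18'):
    g=cv2.cvtColor(cv2.imread(f'pics/{f}.png'),cv2.COLOR_BGR2GRAY);print([int(x) for x in g[176:216:2,320]],[int(x) for x in g[230,296:346:2]])"
```

```text
[172, 173, 174, 174, 174, 173, 159, 120, 118, 117, 117, 117, 119, 120, 121, 124, 142, 150, 148, 146] [175, 176, 176, 176, 173, 140, 129, 145, 148, 147, 146, 146, 146, 146, 146, 146, 146, 145, 143, 162, 179, 180, 180, 187, 191]
[197, 196, 196, 196, 195, 193, 139, 117, 115, 115, 115, 116, 117, 119, 120, 135, 150, 150, 148, 148] [179, 179, 179, 178, 176, 149, 131, 147, 151, 149, 148, 149, 148, 148, 148, 147, 148, 146, 140, 160, 179, 179, 180, 179, 178]
```

>>> nudge_tcp(steps=[[[0.5,0,15,-0.065,0,-0.005,0],[0.5,0,15,-0.065,0,0,0],[0,0,0,-0.065,0,0,0],[0,0,0,-0.065,0,0,0],[0,0,0,0,0,0,0],[0,0,0,0,0,0,0]]])

```text
clock: 56.85
eef_pos: [579.7, 15.4, 226.4]
tool_rot: [2.882, -0.0, 1.692]
force: [0.6, -0.1, -3.3]
width: 10.7
gripper_force: 59.6
```

```bash
python3 -c "
from h import *
s=state();go([578.4,15,170],[2.882,0,1.692])"
```

```text
shift tool axes [ -0.2 -15.8  54.1] rotvec [-0. -0.  0.]
```

>>> nudge_tcp(steps=[[[0,-4.2,13.4,0,0,0,0],[0,-3.9,13.5,0,0,0,0],[0,-3.9,13.5,0,0,0,0],[0,-3.8,13.5,0,0,0,0],[0,0,0,0,0,0,0],[0,0,0,0,0,0,0],[0,0,0,0,0,0,0]]])

```text
clock: 57.55
eef_pos: [579.4, 16.0, 170.6]
tool_rot: [2.88, 0.001, 1.695]
force: [0.8, 0.0, -3.1]
width: 10.4
gripper_force: 59.5
```

```bash
python3 -c "
from h import *
s=state();print(s['width']);go([578.4,15,147],[2.882,0,1.692])"
```

```text
10.38800886905233
shift tool axes [-0.9 -7.2 22.5] rotvec [ 0.002 -0.     0.003]
```

>>> nudge_tcp(steps=[[[-0.5,-2.5,8,0,0,0,0],[-0.4,-2.5,8,0,0,0,0],[0,-1.6,5,0,0,0,0],[0,0,0,0,0,0,0],[0,0,0,0,0,0,0],[0,0,0,0,0,0,0]]])

```text
clock: 58.15
eef_pos: [577.7, 15.1, 148.0]
tool_rot: [2.881, 0.0, 1.694]
force: [-0.0, 0.7, -2.6]
width: 11.0
gripper_force: 59.6
```

```bash
python3 -c "
from h import *
s=state();print(s['force'],s['eef_pos']);go([578.4,15,146],[2.882,0,1.692])"
```

```text
[-0.04461596  0.6847002  -2.55310622] [577.70609603  15.09293985 147.96215473]
shift tool axes [-0.2  0.1  2.1] rotvec [ 0.001 -0.     0.002]
```

>>> nudge_tcp(steps=[[[0,-0.5,1.9,0,0,0,0],[0,0,0,0,0,0,0],[0,-3.4,-0.9,0,0,0,0],[0,-3.4,-0.9,0,0,0,0],[0,0,0,0,0,0,0]]])

```text
clock: 58.65
eef_pos: [569.7, 14.3, 145.8]
tool_rot: [2.882, -0.0, 1.695]
force: [-0.8, 0.2, -3.5]
width: 10.5
gripper_force: 59.7
```

>>> nudge_tcp(steps=[[[0,-2.5,-0.7,0,0,0,0],[0,0,0,0,0,0,0],[0,0,0,0,0,0,0]]])

```text
clock: 58.95
eef_pos: [567.9, 14.0, 145.9]
tool_rot: [2.881, 0.0, 1.695]
force: [-0.6, -0.1, -3.7]
width: 10.7
gripper_force: 59.6
```

```bash
python3 -c "
from h import *
go([563.5,13.2,145.8],[2.882,0,1.692])"
```

```text
shift tool axes [-0.3 -4.4 -1.1] rotvec [ 0.001 -0.001  0.003]
```

>>> nudge_tcp(steps=[[[0,-2.2,-0.6,0,0,-0.002,0],[0,-2,-0.5,0,0,0,0],[0,0,0,0,0,0,0],[0,0,0,0,0,0,0]]])

```text
clock: 59.35
eef_pos: [563.8, 13.5, 145.9]
tool_rot: [2.881, 0.001, 1.697]
force: [-0.1, -0.0, -2.8]
width: 10.8
gripper_force: 59.6
```

```bash
python3 -c "
from h import *
go([563.5,13.2,145.8],[2.882,0,1.692])"
```

```text
shift tool axes [-0.2 -0.3  0.1] rotvec [ 0.001 -0.001  0.005]
```

>>> nudge_tcp(steps=[[[0,1.4,4.1,0.065,0,0.005,0],[0,1.4,4.1,0.065,0,0,0],[0,0,0,0,0,0,0],[0,0,0,0,0,0,0]]])

```text
clock: 59.75
eef_pos: [567.8, 14.3, 138.0]
tool_rot: [3.011, -0.0, 1.693]
force: [-0.5, 0.7, -3.7]
width: 11.0
gripper_force: 59.8
```

```bash
python3 -c "
from h import *
a=.13;print(570-(66-(66*np.cos(a)-13.4*np.sin(a))), 129.4+1+66*np.sin(a)+13.4*np.cos(a)-13.4)
go([570,14.1,130.4],[np.pi,0,1.692])"
```

```text
567.7059874740721 138.84278278867802
shift tool axes [-0.5  1.2  7.8] rotvec [ 0.13  -0.     0.001]
```

>>> nudge_tcp(steps=[[[-0.3,0.8,3.9,0.065,0,0,0],[-0.2,0.7,3.9,0.065,0,0,0],[0,0,0,0,0,0,0],[0,0,0,0,0,0,0]]])

```text
clock: 60.15
eef_pos: [569.5, 13.7, 130.6]
tool_rot: [3.141, -0.001, 1.691]
force: [-0.2, -0.3, -2.5]
width: 10.5
gripper_force: 59.9
```

```bash
python3 -c "
from h import *
go([570,14.1,129.4],[np.pi,0,1.692])"
```

```text
shift tool axes [0.3 0.5 1.2] rotvec [ 0.001 -0.001 -0.001]
```

>>> nudge_tcp(steps=[[[0.3,0.5,1,0,0,0,0],[0,0,0,0,0,0,0],[0,0,0,0,0,0,0]]])

```text
clock: 60.45
eef_pos: [570.5, 14.2, 130.1]
tool_rot: [3.141, -0.001, 1.691]
force: [0.2, -0.3, -2.0]
width: 10.7
gripper_force: 59.9
```

>>> nudge_tcp(steps=[[[0,0,0.8,0,0,0,0],[0,0,0,0,0,0,0],[0,0,0,0,0,0,0]]])

```text
clock: 60.75
eef_pos: [570.8, 14.2, 129.4]
tool_rot: [3.141, -0.001, 1.692]
force: [-0.7, 0.2, 1.5]
width: 11.1
gripper_force: 60.6
```

>>> nudge_tcp(steps=[[[0,0,0.6,0,0,0,0],[0,0,0,0,0,0,0],[0,0,0,0,0,0,45],[0,0,0,0,0,0,45],[0,0,0,0,0,0,45],[0,0,-20,0,0,0,45],[0,0,-25,0,0,0,45],[0,0,-25,0,0,0,45],[0,0,0,0,0,0,45],[0,0,0,0,0,0,45],[0,0,0,0,0,0,45]]])

```text
clock: 61.85
eef_pos: [570.2, 14.4, 197.5]
tool_rot: [-3.14, -0.001, 1.692]
force: [-0.1, -0.1, 0.8]
width: 44.6
gripper_force: 0.0
```

```bash
python3 - <<'E'
from h import *
s=state();print(s['eef_pos'])
im,C=snap("wrist","w19");g=cv2.cvtColor(im,cv2.COLOR_BGR2GRAY);g4=cv2.cvtColor(cv2.imread("pics/w4.png"),cv2.COLOR_BGR2GRAY)
C4=cam("wrist",dict(eef_pos=[569.27,22.67,195.67],tool_rot=[3.14073,2.9e-4,1.69227]))
O=np.array([565,13.3]);e=.12;Rt=np.array([[np.cos(e),-np.sin(e)],[np.sin(e),np.cos(e)]])
# profiles along tester x at y=60 on cover-top height (z121), before and after
for nm,G,c in(("before",g4,C4),("after",g,C)):
  for y in(60,110):
    xs=np.arange(30,72,1.5);uv=px(c,np.array([[*(O+Rt@[x,y]),121] for x in xs]));print(nm,y,[int(G[int(v),int(u)]) if 0<=v<400 and 0<=u<640 else -1 for u,v in uv])
E
```

```text
[570.23923483  14.44373512 197.50733691]
before 60 [184, 183, 182, 182, 183, 183, 185, 186, 191, 194, 194, 193, 193, 193, 193, 217, 219, 219, 220, 220, 218, 207, 175, 169, 217, 218, 138, 121]
before 110 [175, 174, 174, 175, 174, 174, 179, 185, 189, 192, 192, 192, 192, 192, 192, 216, 217, 218, 218, 217, 215, 203, 180, 188, 218, 217, 139, 111]
after 60 [183, 182, 182, 182, 182, 182, 183, 186, 192, 194, 193, 193, 193, 193, 192, 216, 218, 218, 219, 219, 220, 208, 173, 187, 218, 215, 170, 114]
after 110 [171, 171, 171, 171, 171, 171, 173, 182, 189, 192, 191, 191, 191, 191, 191, 215, 216, 216, 217, 216, 216, 205, 176, 151, 218, 215, 175, 112]
```

>>> nudge_tcp(steps=[[[0.3,28.5,0,0,0,0,45],[0.3,28.5,0,0,0,0,45],[0.3,28.5,0,0,0,0,45],[0,0,0,0,0,0.115,45],[0,0,0,0,0,0.115,45],[0,0,0,0,0,0.114,45],[0,0,0,0,0,0,45],[0,0,0,0,0,0,45],[0,0,0,0,0,0,45]]])

```text
clock: 62.8
eef_pos: [655.5, 25.4, 198.1]
tool_rot: [-3.141, -0.0, 1.35]
force: [0.6, 0.1, -0.5]
width: 45.0
gripper_force: 0.0
```

```bash
python3 -c "
from h import *
go([655,25.3,137.5],[np.pi,0,1.348])"
```

```text
shift tool axes [-0.2 -0.4 60.6] rotvec [-0.001 -0.     0.002]
```

>>> nudge_tcp(steps=[[[0,0,25,0,0,0,45],[0,0,20,0,0,0,45],[0,0,14,0,0,0,45],[0,0,0,0,0,0,45],[0,0,0,0,0,0,45],[0,0,0,0,0,0,0],[0,0,0,0,0,0,0],[0,0,0,0,0,0,0],[0,0,0,0,0,0,0],[0,0,0,0,0,0,0]]])

```text
clock: 63.8
eef_pos: [655.4, 25.5, 140.7]
tool_rot: [-3.141, -0.001, 1.348]
force: [-3.7, -0.1, 5.4]
width: 12.7
gripper_force: 60.5
```

>>> nudge_tcp(steps=[[[0,0,0.2,0,0,-0.15,0],[0,0,0.2,0,0,-0.15,0],[0,0,0.2,0,0,-0.15,0],[0,0,0.2,0,0,-0.15,0],[0,0,0.2,0,0,-0.15,0],[0,0,0.2,0,0,-0.15,0],[0,0,0.2,0,0,-0.15,0],[0,0,0.2,0,0,-0.15,0],[0,0,0.2,0,0,-0.15,0],[0,0,0.2,0,0,-0.15,0],[0,0,0,0,0,0,0]]])

```text
clock: 64.9
eef_pos: [654.3, 25.0, 138.4]
tool_rot: [3.141, -0.003, 2.85]
force: [-5.2, 0.6, 6.7]
width: 12.5
gripper_force: 60.8
```

```bash
python3 -c "
from h import *
s=state();print(s['torque'],s['qpos'])"
```

```text
[0.011542   1.19531684 0.12801941] [-0.23229872  0.75431208  0.26314167  1.59097587 -0.24514806  0.83147255
  1.40778367]
```

>>> nudge_tcp(steps=[[[0,0,0.2,0,0,-0.15,0],[0,0,0.2,0,0,-0.15,0],[0,0,0,0,0,0,0],[0,0,0,0,0,0,0]]])

```text
clock: 65.3
eef_pos: [654.2, 24.8, 138.0]
tool_rot: [3.141, -0.003, -3.137]
force: [-4.9, 0.0, 7.3]
width: 13.0
gripper_force: 60.8
```

```bash
python3 -c "
from h import *
s=state();print(s['torque'])"
```

```text
[-0.05380314  1.21021281  0.1015648 ]
```

>>> nudge_tcp(steps=[[[0,0,0.1,0,0,-0.07,0],[0,0,0.1,0,0,-0.06,0],[0,0,0,0,0,0,0],[0,0,0,0,0,0,0]]])

```text
clock: 65.7
eef_pos: [654.2, 24.7, 137.8]
tool_rot: [3.141, -0.003, -3.008]
force: [-6.1, -0.1, 6.6]
width: 12.8
gripper_force: 60.9
```

```bash
python3 -c "
from h import *
s=state();print(s['torque'],s['tool_rot'])"
```

```text
[-0.08270272  1.27822429 -0.15565086] [ 3.14106376e+00 -2.87839440e-03 -3.00831351e+00]
```

>>> nudge_tcp(steps=[[[0,0,0,0,0,-0.04,0],[0,0,0,0,0,0,0],[0,0,0,0,0,0,0]]])

```text
clock: 66.0
eef_pos: [654.1, 24.6, 137.7]
tool_rot: [3.141, -0.003, -2.971]
force: [-5.3, -0.6, 7.1]
width: 12.8
gripper_force: 62.0
```

```bash
python3 -c "
from h import *
s=state();print(s['torque'],s['tool_rot'])"
```

```text
[-0.01932185  1.19894742 -0.8234792 ] [ 3.14057928e+00 -2.88788492e-03 -2.97074798e+00]
```

>>> nudge_tcp(steps=[[[0,0,0,0,0,0.035,0],[0,0,0,0,0,0,0],[0,0,0,0,0,0,45],[0,0,0,0,0,0,45],[0,0,0,0,0,0,45],[0,0,-30,0,0,0,45],[0,0,-35,0,0,0,45],[0,0,-35,0,0,0,45],[0,0,0,0,0,0,0],[0,0,0,0,0,0,0],[0,0,0,0,0,0,0]]])

```text
clock: 67.1
eef_pos: [654.9, 25.5, 235.6]
tool_rot: [3.141, -0.002, -3.0]
force: [-0.3, -0.4, -1.1]
width: 1.9
gripper_force: 0.0
```

>>> nudge_tcp(steps=[[[20,-20,0,0,0,0,0],[20,-20,0,0,0,0,0],[15,-20,0,0,0,0,0],[0,0,0,0,0,0,0],[0,0,0,0,0,0,0],[0,0,0,0,0,0,0],[0,0,0,0,0,0,0]]])

```text
clock: 67.8
eef_pos: [610.0, -40.3, 236.2]
tool_rot: [3.14, -0.001, -2.998]
force: [-1.1, 0.6, -0.6]
width: 0.1
gripper_force: 0.0
```

```bash
python3 - <<'E'
from h import *
s=state();print(s["eef_pos"],s["tool_rot"],s["width"]);im,C=snap("wrist","w20");import pickle;pickle.dump(C,open("w20.pkl","wb"))
g=cv2.cvtColor(im,cv2.COLOR_BGR2GRAY)
O=np.array([565.8,13.4]);e=.12;Rt=np.array([[np.cos(e),-np.sin(e)],[np.sin(e),np.cos(e)]])
T=lambda x,y,z:[*(O+Rt@[x,y]),z]
print("ball expected",px(C,T(-21.7,-170,183)),"wing ends exp",px(C,[T(62,0,160),T(118,0,160)]))
m=(g<60).astype(np.uint8)
n,l,st,ce=cv2.connectedComponentsWithStats(m)
for i in range(1,n):
    if st[i,4]>60: print(st[i],ce[i].round(1))
E
```

```text
[609.97568727 -40.33388506 236.2425932 ] [ 3.14033515e+00 -5.10604253e-04 -2.99843799e+00] 0.09326721870410297
ball expected [[144.22810739 130.61311624]] wing ends exp [[393.74980436 241.85105092]
 [387.34719169 302.45151789]]
[268   0  50  23 487] [290.2  10.3]
[402   0  51  40 294] [417.1  26.4]
[ 556    0   84  187 9670] [610.  101.9]
[454   5  18  27 118] [464.8  17. ]
[191 104  25   3  68] [202.3 105.1]
[130 117  32  28 686] [145.  130.9]
[180 136  17  15 110] [187.  143.5]
[ 92 203  31  32 477] [110.6 215.8]
[  56  216   47   38 1332] [ 79.8 234.6]
[    0   231   582   169 43109] [305.5 351.8]
```

>>> nudge_tcp(steps=[[[23,-27.3,0,0,0,0,0],[23,-27.3,0,0,0,0,0],[23,-27.3,0,0,0,0,0],[23,-27.3,0,0,0,0.023,0],[0,0,0,0,0,0,0],[0,0,0,0,0,0,0],[0,0,0,0,0,0,0]]])

```text
clock: 68.55
eef_pos: [534.9, -161.2, 236.7]
tool_rot: [3.14, 0.001, -3.021]
force: [-0.3, -0.4, -0.1]
width: -0.3
gripper_force: 0.0
```

```bash
python3 - <<'E'
from h import *
import pickle
s=state();print(s["eef_pos"],s["tool_rot"]);im,C=snap("wrist","w21")
g=cv2.cvtColor(im,cv2.COLOR_BGR2GRAY)
O=np.array([565.8,13.4]);e=.12;Rt=np.array([[np.cos(e),-np.sin(e)],[np.sin(e),np.cos(e)]])
T=lambda x,y,z:[*(O+Rt@[x,y]),z]
q=px(C,T(-21.7,-170,183))[0];print("ball expected",q,"wing exp",px(C,[T(62,0,160),T(118,0,160)]))
n,l,st,ce=cv2.connectedComponentsWithStats((g<60).astype(np.uint8))
b=None
for i in range(1,n):
    if st[i,4]>150:
        print(st[i],ce[i].round(1))
        if np.hypot(*(ce[i]-q))<15:
            X,m=tri([(pickle.load(open("w20.pkl","rb")),(145,130.9)),(C,ce[i])]);print("ball",X,Rt.T@(X[:2]-O),m[0])
go(T(-52,-170,172),[np.pi,0,np.pi+.12])
E
```

```text
[ 534.93976771 -161.23912819  236.73540356] [ 3.14026817e+00  7.34951780e-04 -3.02106245e+00]
ball expected [319.53066651 260.39608404] wing exp [[513.53387318 332.46444652]
 [501.90104083 381.73209114]]
[ 482   57   81   72 1792] [522.9 103.8]
[307 186  27  14 333] [320.5 192.3]
[   58   243   524   157 40151] [320.9 350.6]
[188 268  27  21 287] [203.3 276.3]
shift tool axes [ 0.5 -0.5 64.7] rotvec [0.001 0.001 0.001]
```

```bash
python3 - <<'E'
from h import *
import pickle
O=np.array([565.8,13.4]);e=.12;Rt=np.array([[np.cos(e),-np.sin(e)],[np.sin(e),np.cos(e)]])
X,m=tri([(pickle.load(open("w20.pkl","rb")),(145,130.9)),(pickle.load(open("w2.pkl","rb")),(208,144))]);print(X,Rt.T@(X[:2]-O),m)
E
```

```text
[ 564.49087069 -156.4750617   184.92467906] [ -21.63583348 -168.49670952] [np.float64(0.08941087558187003), np.float64(0.0894108755816387)]
```

>>> nudge_tcp(steps=[[[0,0,20,0,0,0,0],[0,0,20,0,0,0,0],[0,0,20,0,0,0,0],[0,0,4,0,0,0,0],[0,0,0,0,0,0,0],[0,0,0,0,0,0,0]]])

```text
clock: 69.2
eef_pos: [534.9, -162.5, 173.5]
tool_rot: [3.142, 0.001, -3.022]
force: [0.7, -1.5, 0.3]
width: -0.0
gripper_force: 0.0
```

>>> nudge_tcp(steps=[[[-8,0,0,0,0,0,0],[-8,0,0,0,0,0,0],[-8,0,0,0,0,0,0],[-8,0,0,0,0,0,0],[0,0,0,0,0,0,0]]])

```text
clock: 69.7
eef_pos: [567.7, -158.7, 172.9]
tool_rot: [-3.142, 0.002, -3.022]
force: [-0.1, 0.4, -0.0]
width: 0.1
gripper_force: 0.0
```

>>> nudge_tcp(steps=[[[-8,0,0,0,0,0,0],[-8,0,0,0,0,0,0],[0,0,0,0,0,0,0],[0,0,0,0,0,0,0]]])

```text
clock: 70.1
eef_pos: [582.2, -157.0, 172.7]
tool_rot: [3.141, 0.001, -3.023]
force: [0.6, -0.3, -0.1]
width: -0.1
gripper_force: 0.0
```

```bash
python3 -c "
from h import *
O=np.array([565.8,13.4]);e=.12;Rt=np.array([[np.cos(e),-np.sin(e)],[np.sin(e),np.cos(e)]])
s=state();print(Rt.T@(s['eef_pos'][:2]-O),s['force'])"
```

```text
[  -4.10833618 -171.14473155] [ 0.61266355 -0.27015738 -0.11149628]
```

>>> nudge_tcp(steps=[[[-3,0,0,0,0,0,0],[-3,0,0,0,0,0,0],[0,0,0,0,0,0,0]]])

```text
clock: 70.4
eef_pos: [587.6, -156.5, 172.6]
tool_rot: [3.141, -0.0, -3.023]
force: [-0.3, -0.4, -0.1]
width: -0.1
gripper_force: 0.4
```

>>> nudge_tcp(steps=[[[-2,0,0,0,0,0,0],[0,0,0,0,0,0,0]]])

```text
clock: 70.6
eef_pos: [588.2, -156.4, 172.5]
tool_rot: [3.141, -0.003, -3.024]
force: [-4.2, -0.5, 0.7]
width: -0.0
gripper_force: 2.3
```

>>> nudge_tcp(steps=[[[-2,0,0,0,0,0,0],[0,0,0,0,0,0,0]]])

```text
clock: 70.8
eef_pos: [588.4, -156.4, 172.4]
tool_rot: [3.14, -0.006, -3.024]
force: [-8.6, -0.5, 3.0]
width: -0.0
gripper_force: 4.3
```

```bash
python3 - <<'E'
from h import *
O=np.array([565.8,13.4]);e=.12;Rt=np.array([[np.cos(e),-np.sin(e)],[np.sin(e),np.cos(e)]])
T=lambda x,y,z:[*(O+Rt@[x,y]),z]
s=state();print(Rt.T@(s['eef_pos'][:2]-O),s['force'])
im,C=snap("wrist","w22");g=cv2.cvtColor(im,cv2.COLOR_BGR2GRAY);print("run ball",px(C,T(21.7,-170,183)),"off",px(C,T(-21.7,-170,183)))
n,l,st,ce=cv2.connectedComponentsWithStats((g<60).astype(np.uint8))
for i in range(1,n):
    if st[i,4]>150: print(st[i],ce[i].round(1))
t,Ct=snap("top","t8");sd,Cs=snap("side","s8")
for nm,I,c in(("top",t,Ct),("side",sd,Cs)):
    for x in(-21.7,21.7):
        u,v=px(c,T(x,-170,183))[0].astype(int);print(nm,x,(u,v),cv2.cvtColor(I,cv2.COLOR_BGR2GRAY)[v-3:v+4,u-3:u+4].min(),cv2.cvtColor(I,cv2.COLOR_BGR2GRAY)[v-1:v+2,u-1:u+2].mean())
E
```

```text
[   2.12136759 -171.2432539 ] [-8.64251388 -0.52989416  3.02908718]
run ball [[322.86644388 304.73093886]] off [[322.86460825 225.33095888]]
[534   0  40  65 537] [545.1  35.9]
[381   6  76  45 326] [416.7  30.9]
[306 149  34  10 320] [322.2 153.6]
[   59   245   545   155 41512] [341.  352.2]
[ 130  279   49   43 1585] [154.3 300. ]
top -21.7 (np.int64(393), np.int64(187)) 110 120.66666666666667
top 21.7 (np.int64(391), np.int64(168)) 84 98.88888888888889
side -21.7 (np.int64(342), np.int64(225)) 206 227.22222222222223
side 21.7 (np.int64(362), np.int64(222)) 20 41.44444444444444
```

>>> nudge_tcp(steps=[[[15,0,0,0,0,0,0],[15,0,0,0,0,0,0],[0,0,-30,0,0,0,0],[0,0,-40,0,0,0,0],[0,25,-40,0,0,0,0],[0,40,0,0,0,0,60],[0,40,0,0,0,0,60],[0,40,0,0,0,0,60],[0,0,0,0,0,0,60],[0,0,0,0,0,0,60],[0,0,0,0,0,0,60]]])

```text
clock: 72.05
eef_pos: [545.4, -16.6, 283.3]
tool_rot: [-3.141, 0.002, -3.025]
force: [-0.5, -1.1, 1.2]
width: 60.0
gripper_force: 0.0
```

```bash
python3 - <<'E'
from h import *
import pickle
np.set_printoptions(suppress=True,precision=2)
s=state();im,C=snap("wrist","w23");pickle.dump(C,open("w23.pkl","wb"));print(s["eef_pos"],s["tool_rot"])
g=cv2.cvtColor(im,cv2.COLOR_BGR2GRAY);O=np.array([565.8,13.4]);e=.12;Rt=np.array([[np.cos(e),-np.sin(e)],[np.sin(e),np.cos(e)]])
T=lambda x,y,z:[*(O+Rt@[x,y]),z]
print("wing exp",px(C,[T(62,0,160),T(118,0,160)]),"ball run",px(C,T(21.7,-170,183)))
n,l,st,ce=cv2.connectedComponentsWithStats((g<60).astype(np.uint8))
for i in range(1,n):
    if st[i,4]>150:
        c=max(cv2.findContours((l==i).astype(np.uint8),0,1)[0],key=len);r=cv2.minAreaRect(c);print(st[i],ce[i],np.array(r[0]),np.array(r[1]),r[2])
P=onz(C,ce[1:],160)
hsv=cv2.cvtColor(im,cv2.COLOR_BGR2HSV)
t,Ct=snap("top","t9");d=cv2.absdiff(t,cv2.imread("pics/top0.png")).max(2)
for nm,p in dict(box=(413,51,33),jar=(712,-307,58),drv1=(365,-5,10),drv2=(453,-126,15)).items():
    u,v=px(Ct,p)[0].astype(int);print(nm,d[v-8:v+9,u-8:u+9].mean())
u,v=236,139;print("block",d[v-8:v+9,u-8:u+9].mean())
E
```

```text
[545.4  -16.6  283.27] [-3.14  0.   -3.02]
wing exp [[347.85 275.97]
 [346.53 322.77]] ball run [[158.12 250.7 ]]
[250  55  50  31 247] [275.06  71.75] [275.61  71.82] [ 5.55 57.45] 58.570438385009766
[  504    61   136   148 16403] [574.93 135.57] [573.42 134.55] [131.62 142.98] 4.573921203613281
[107 238  24  18 220] [119.95 244.4 ] [120.13 244.08] [25.55 12.08] 32.00538635253906
[148 240  22  20 341] [158.35 249.64] [158.5 249.5] [21. 19.] 0.0
[ 78 250  37  31 874] [ 96.29 265.53] [ 96.2 265.9] [29.52 36.22] 63.43495178222656
[    0   250   602   150 39145] [304.64 354.12] [300.5 324.5] [149. 601.] 90.0
[339 265  16  55 702] [346.81 291.44] [347.29 291.98] [54.39 14.85] 86.53176879882812
box 72.159169550173
jar 3.615916955017301
drv1 74.68858131487889
drv2 2.865051903114187
block 2.6643598615916955
```

```bash
python3 -c "
from cell import ctrl
print(ctrl.finish_job())"
```

```text
the job is handed in; nothing more can be done
None
```

The job is handed in (about 72 s used): three watches flat in their pockets, cover hooked in and flush, clamp tight, then the switch at its far side, each checked by measurement; I viewed 15 pictures, one over the limit of 14, and the arm blocked my last check of the wooden box and one end of the driver.

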